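# Load the parts washer

## Robot

A 7-joint arm with a two-finger parallel gripper is mounted at the origin on the work surface. World frame = base frame: x ahead of the robot, y to its left, z up, the work surface at z = 0. Lengths are in m, angles in rad, forces in N, time in s.
With the tool pointing down it reaches from about 0.425 to 0.875 m from the base axis. Payload 4.7 kg.
Tool frame: the origin (TCP) lies on the front face of the gripper's body, between the roots of the fingers; the fingertips stand 70 mm ahead of it and the grasp point (between the pads) lies 51 mm ahead of it (env.tips_ahead is the distance from the TCP to the fingertips, in m); z points along the fingers, y is the line along which they close (so a half turn about z gives the same grasp; the last joint's range is limited). The gripper opens to 87 mm and grips with 3 to 60 N. Pads are 19 mm wide; open, the fingers measure 117 mm over their backs; the gripper's body (75 mm by 190 mm) begins 51 mm behind the grasp point.
Start: joints at [-1.198, 0.321, -0.07, 1.45, 0.023, 1.371, -0.057], TCP at [0.228, 0.609, 0.292] pointing down, gripper open.
Joint ranges: [-2.86, 2.86], [-0.3, 2.09], [-1.38, 1.24], [0.06, 2.45], [-1.56, 4.7], [0.09, 2.05], [-2.69, 2.69]. Speed limits (rad/s): [2.57, 2.57, 3.14, 3.14, 3.14, 3.14, 3.14].

## Interface

Orientations are given as a 3x3 rotation matrix whose columns are the frame's x, y, z axes.
In Python, from plant import sensors, read_camera, calibration, env gives the robot as it stands.
- The arm moves only by the tool servo_tool, never from a script. Its argument "deltas" is one flat list of numbers, 7 for each row, row after row: the shift along the tool's x, y, z normalised to -1 to 1, where 1 is 2 cm, then the turn, a rotation vector about the tool's x, y, z normalised to -1 to 1, where 1 is 5 degrees, then the opening, from 0 (shut) to 1 (fully open). In form: [dx, dy, dz, rx, ry, rz, fingers, dx, dy, dz, rx, ry, rz, fingers, ...]. A call has 1 to 8 rows; each row shifts and turns the commanded pose from where the row before left it, along the tool's axes as they then stand; what a row does not reach is not made up. A row lasts 1/12 s, in which the tool goes at most 41.7 mm and 7.16 degrees, less where a joint would pass 70% of its speed; a pose out of reach is approached as far as the arm can. A call with a number of a shift or a turn outside -1 to 1 is refused whole. A call with a gripper value outside its range is refused whole. The fingers move at their own pace and stop on an object; "squeeze" is the grip in N (left out, the last holds). Time passes only in rows, so rows that do not move let the fingers close. It gives the time, the measured TCP pose, the force, the opening and the grip force at its end, in the units of the state.
- sensors.observe(): the state, without advancing time (a new reading comes with each control period).
- read_camera(name): name is "side" or "top"; returns (picture, depth): 480x640x3 uint8, red, green, blue; 480x640 float32, m along the optical axis (not along the pixel's ray), 0 where there is no reading.
- calibration(name): a dict with "K" (3x3 intrinsics, pixels), "k1" (the pictures are not rectified: a ray, as slopes to the right and down, at radius r is drawn at 1 + k1 r^2 times it, then the intrinsics apply), "R" (3x3) and "t" (3): a world point X has camera coordinates R X + t. Camera axes: x right, y down, z forward; pixel columns grow to the right and rows downward; lengths in m; the calibration is good to about 2 mm. A picture is of the moment at which its call begins. calibration takes no time and is no camera call.
- env.hand_in(): hands the job in; it is judged then, once.
The state is a dict: "time": time; "q": joint angles; "joint_vel": joint speeds; "effort": joint torques, N m; "eef_pos": TCP position; "ee_rot": TCP orientation; "force": force on the tool from outside, world axes, zero at the start; "torque": the same for the moment, N m; "finger_gap": finger opening in m; "grip_force": force on a finger pad.
Only numpy, scipy, OpenCV 4.12 (cv2) and the standard library are available. Lean on these libraries where they do the work, as an engineer would, in place of code of your own. Each camera call takes 0.05 s, during which the arm holds its last target. There are 200 camera calls.

## Task

Get the loose zinc-plated fittings on the bench ready for washing: put every one of them (coupling nut, butt hinge, angle bracket, eye bolt, pipe coupling; not all are always there) into the steel basket, slide the parts washer's hatch open, and hang the loaded basket by its handle on the pair of hooks inside the washer's tank. Then push the hatch along its track until it is fully closed against the frame. Leave the tin, the grey bottle and the tape roll where they are.

Things in the scene. Friction and masses are not known exactly. Their poses are not given: they have to be found in the camera images.
- washer: Parts washer, fixed; cream open tank, grey pump housing on its right (own -y). Origin on the bench under the tank's centre; own x points away from the robot at yaw 0, y left, z up. Tank inside 260 mm (x) by 200 mm (y), walls 12 mm, rim 148 mm above the bench (tracks, end strip 162 mm), floor at 8 mm. Housing 148 mm high, to y -324 mm; the open hatch rests over it.
- hooks (a point): Midway between two hook bars, on top of them in the crook (122 mm above the bench; washer x +55 mm; washer's axes). The 8 mm bars, at y -38 and +38 mm, run level from the tank's far (+x) wall to -x; their tips, x -20 to -30 mm from here, turn up 13 mm. The handle lies across both bars: lower the basket on the -x side of the tips, move it +x, bars between handle and rim, let it down.
- hatch (a joint): Sliding hatch (clear sheet with aluminium edges) on top of the washer. 0 = closed against the frame strip at the tank's left (+y) rim, 0.20 m = fully open; it opens in the washer's -y. Stays where it is left; it takes 3 to 5 N to slide. Its top is 160 mm above the bench.
- hatch_handle (a point): Centre of the hatch's black handle bar: 90 mm long along the washer's x, 12 mm wide, 12 mm high, 200 mm above the bench with 34 mm free beneath it between its two end posts. Moves with the hatch; when closed it is 30 mm on the +y side of the tank's centre.
- basket: Steel basket, loose, 0.22 to 0.37 kg empty: 130 mm (own x) by 150 mm (own y), walls 43 mm high and 3 mm thick, floor 3 mm. Origin at the centre of its underside, z up. A rigid handle arches over it in the plane x = 0, leaving the two halves open on either side.
- bail (a point): Centre of the basket handle's crossbar: a bar 10 x 10 mm along the basket's own y, 151 mm long, 98 mm above the basket's underside, carried by an upright 12 mm wide at each end (y = -73 and +73 mm).
- nut: Hexagonal coupling nut, 46 mm long along own x, 24 mm high across flats (own z), 27.7 mm across corners (own y). Origin under its centre, lying on a flat. Zinc-plated steel, plain grey metal. May be absent (None).
- hinge: Closed butt hinge, a flat slab 50 mm (own x) by 40 mm (own y, from -20 to +20), 10 mm thick, a knuckle 12 mm thick along its +y edge. Origin under its centre. Zinc-plated steel, plain grey metal. May be absent (None).
- bracket: Angle bracket: foot 45 mm (own x) by 34 mm (own y), 6 mm thick, and an upright leg 40 mm high, 6 mm thick, 34 mm wide (own y) centred at own x = +19.5 mm. Origin under the centre of the foot. Zinc-plated steel, plain grey metal. May be absent (None).
- eyebolt: Eye bolt lying flat along own x: shank 12 mm thick from x = 0 to -28 mm, eye 34 mm across (outside), centred at x = +11 mm, of 10 mm bar. Origin on the bench under the axis; the axis is 6 mm up. Zinc-plated steel, plain grey metal. May be absent (None).
- coupling: Pipe coupling, a short tube standing on end: 36 mm across, 30 mm high, 26 mm bore. Origin at the centre of its underside. Zinc-plated steel, plain grey metal. May be absent (None).
- tin: Bystander: small metal tin, 34 mm across, 32 mm high, standing. Origin under its centre. Not to be moved.
- spray: Bystander: grey bottle, 54 mm across, 170 mm high, standing. Origin under its centre. Not to be moved.
- roll: Bystander: black tape roll, 70 mm across, 25 mm high. Origin under its centre. Not to be moved.

How it is judged:
On the way, in this order (a step that is already met when the one before it is completed fails the run):
1. the hatch is slid well open (value of joint hatch above 0.15 m), for 0.1 s.
2. every fitting is in the basket and the basket hangs by its handle on both hooks, the hatch still open (x of nut in the frame of basket between -0.068 and 0.068 m and y of nut in the frame of basket between -0.08 and 0.08 m and z of nut in the frame of basket between -0.005 and 0.06 m and x of hinge in the frame of basket between -0.068 and 0.068 m and y of hinge in the frame of basket between -0.08 and 0.08 m and z of hinge in the frame of basket between -0.005 and 0.06 m and x of bracket in the frame of basket between -0.068 and 0.068 m and y of bracket in the frame of basket between -0.08 and 0.08 m and z of bracket in the frame of basket between -0.005 and 0.06 m and x of eyebolt in the frame of basket between -0.068 and 0.068 m and y of eyebolt in the frame of basket between -0.08 and 0.08 m and z of eyebolt in the frame of basket between -0.005 and 0.06 m and x of coupling in the frame of basket between -0.068 and 0.068 m and y of coupling in the frame of basket between -0.08 and 0.08 m and z of coupling in the frame of basket between -0.005 and 0.06 m and x of bail in the frame of hooks between -0.02 and 0.02 m and y of bail in the frame of hooks between -0.03 and 0.03 m and z of bail in the frame of hooks between 0 and 0.015 m and angle between basket's own z axis and vertical below 0.6 rad and value of joint hatch above 0.1 m), for 0.2 s.
3. the hatch is closed (value of joint hatch below 0.005 m), for 0.2 s.
At the end, for the whole second after the job is handed in: every fitting present lies in the basket; the basket hangs level (tilt under 0.6 rad) and at rest, its crossbar in the crook of the hooks (within 20 mm in x, 30 mm in y, its centre 0 to 15 mm above the bars); the hatch is closed to within 5 mm (x of nut in the frame of basket between -0.068 and 0.068 m and y of nut in the frame of basket between -0.08 and 0.08 m and z of nut in the frame of basket between -0.005 and 0.06 m and x of hinge in the frame of basket between -0.068 and 0.068 m and y of hinge in the frame of basket between -0.08 and 0.08 m and z of hinge in the frame of basket between -0.005 and 0.06 m and x of bracket in the frame of basket between -0.068 and 0.068 m and y of bracket in the frame of basket between -0.08 and 0.08 m and z of bracket in the frame of basket between -0.005 and 0.06 m and x of eyebolt in the frame of basket between -0.068 and 0.068 m and y of eyebolt in the frame of basket between -0.08 and 0.08 m and z of eyebolt in the frame of basket between -0.005 and 0.06 m and x of coupling in the frame of basket between -0.068 and 0.068 m and y of coupling in the frame of basket between -0.08 and 0.08 m and z of coupling in the frame of basket between -0.005 and 0.06 m and x of bail in the frame of hooks between -0.02 and 0.02 m and y of bail in the frame of hooks between -0.03 and 0.03 m and z of bail in the frame of hooks between 0 and 0.015 m and angle between basket's own z axis and vertical below 0.6 rad and linear speed of basket below 0.03 m/s and value of joint hatch below 0.005 m); the robot touches nothing.
It fails at once if the tin is moved more than 30 mm (distance of tin from where it was at the start of the episode above 0.03 m).
It fails at once if the grey bottle is moved more than 30 mm (distance of spray from where it was at the start of the episode above 0.03 m).
It fails at once if the tape roll is moved more than 30 mm (distance of roll from where it was at the start of the episode above 0.03 m).
Of nut, hinge, bracket, eyebolt, coupling only 3 to 5 are there at a start; the rules pass over those that are not, and their reading is None.
At some moment in a run one of nut, hinge, bracket, eyebolt, coupling may be knocked a few centimetres aside while the robot is not near it.
It also fails if it takes over 210 s, if anything falls off the work surface, if the arm or the gripper's body presses on something with over 40 N, if the wrist force passes 120 N, or if a joint passes its speed limit or range.

## Working session

There is one attempt and no reset: what is moved stays moved. The work goes in short steps, Python scripts to look and compute and a tool call to move; the robot and the scene stay as the last step left them, time stands still between calls to the robot, and variables do not carry over. Pictures are saved under pics/ and viewed, at most 14 in all, crops included, and the job is handed in when it is done.

Besides the shell and the picture viewer there is one more tool, called as name(argument=value, ...), one argument or row to a line, values as JSON. servo_tool: Moves the arm, as the interface text tells. Scaled input: -1 to 1 covers 2 cm each way for a shift and 5 degrees each way for a turn. Its arguments: {"type":"object","properties":{"deltas":{"type":"array"},"squeeze":{"type":"number"}},"required":["deltas"]}

```bash
mkdir -p pics; ls
cat > h.py <<'E'
import numpy as np, cv2
from plant import sensors, read_camera, calibration, env
def cloud(name):
    im,d=read_camera(name); c=calibration(name); K=np.array(c['K']);k=c['k1']
    v,u=np.mgrid[0:480,0:640].astype(float)
    p=cv2.undistortPoints(np.stack([u.ravel(),v.ravel()],1).reshape(-1,1,2),K,np.array([k,0,0,0,0.])).reshape(480,640,2)
    P=np.dstack([p*d[...,None],d])
    W=(P-np.array(c['t']))@np.array(c['R'])
    W[d==0]=np.nan
    return im,d,W
def save(im,n): cv2.imwrite('pics/'+n,im[...,::-1])
E
python3 - <<'E'
from h import *
s=sensors.observe();print(s['time'],s['eef_pos'],s['ee_rot'],s['force'])
for n in('top','side'):
    im,d,W=cloud(n);save(im,n+'1.png');np.save(n+'W.npy',W);np.save(n+'I.npy',im)
    c=calibration(n);print(n,c['k1'],-np.array(c['R']).T@c['t'],c['R'][2])
E
```

```text
pics
0.0 [0.22812278 0.608201   0.29115784] [[-9.36352724e-01  3.51060235e-01 -5.36631065e-04]
 [ 3.51060615e-01  9.36350921e-01 -1.84318536e-03]
 [-1.44594095e-04 -1.91426167e-03 -9.99998157e-01]] [ 0.16985552  0.08665764 -0.19371637]
top -0.008729095145310471 [0.46782985 0.05315454 1.52877465] [ 0.05562774 -0.01107828 -0.99839012]
side -0.009426334404238448 [0.41359429 0.7712384  0.5616501 ] [ 0.17400968 -0.84623481 -0.50359435]
```

View pics/top1.png

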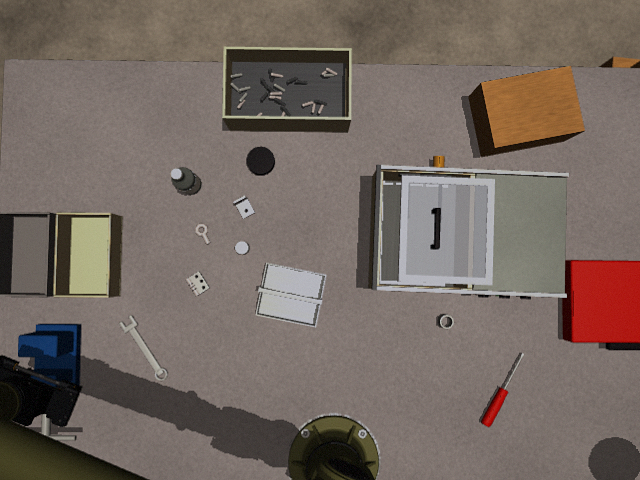

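View pics/side1.png

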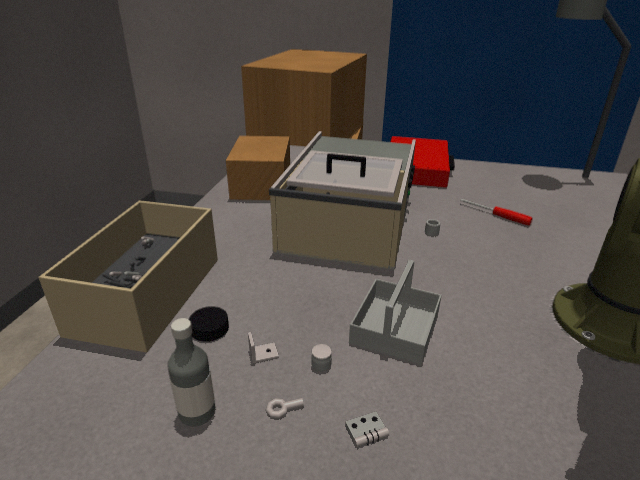

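The top view shows the hinge (197,283), eyebolt (203,233), bracket (244,207), tin (241,248), coupling (446,321) and basket (290,295). The hatch handle is at (436,228), and there is no nut. The side view agrees. Next I'll measure them.

```bash
cat >> h.py <<'E'
def blobs(W,rois,zmin=0.004,zmax=0.3):
    for n,(a,b,c,d) in rois.items():
        P=W[b:d,a:c].reshape(-1,3); P=P[(P[:,2]>zmin)&(P[:,2]<zmax)]
        if len(P)<8: print(n,'none');continue
        r=cv2.minAreaRect((P[:,:2]*1000).astype(np.float32))
        print(n,len(P),'mean',P.mean(0).round(4),'rect c',np.round(r[0],1),'sz',np.round(r[1],1),'ang',round(r[2],1),'zmax',np.percentile(P[:,2],[50,95]).round(4))
E
python3 - <<'E'
from h import *
W=np.load('topW.npy')
blobs(W,dict(hinge=(180,266,216,300),eye=(190,216,216,250),brk=(228,190,262,224),tin=(230,237,254,258),coup=(434,310,458,332),basket=(248,256,334,334),bottle=(165,162,205,200),roll=(243,143,278,178)))
print('bench z',np.nanmedian(W[340:380,200:260,2]))
blobs(W,dict(bail=(248,256,334,334)),0.085)
blobs(W,dict(bracketleg=(228,190,262,224)),0.025)
blobs(W,dict(hatchhandle=(420,195,455,260)),0.18)
blobs(W,dict(washer=(360,150,575,305)),0.12)
for a in range(372,570,6): print(a,W[215,a].round(3),W[270,a].round(3))
E
```

```text
hinge 444 mean [0.4324 0.3434 0.0093] rect c [434.1 342.3] sz [82.  87.7] ang 0.6 zmax [0.009  0.0155]
eye 246 mean [0.5585 0.3322 0.0085] rect c [557.7 332.1] sz [80.2 62.8] ang 0.8 zmax [0.0077 0.0153]
brk 339 mean [0.6239 0.2284 0.0113] rect c [625.5 228.3] sz [83.6 83.1] ang 1.0 zmax [0.007 0.041]
tin 201 mean [0.5207 0.2311 0.0248] rect c [523.6 234.1] sz [50.1 57.9] ang 0.4 zmax [0.0304 0.037 ]
coup 170 mean [ 0.3454 -0.274   0.0204] rect c [ 345.5 -277.3] sz [52.4 58.2] ang 0.5 zmax [0.024  0.0341]
basket 2204 mean [0.4043 0.1108 0.0247] rect c [406.7 110.3] sz [191.5 212.5] ang 0.6 zmax [0.007 0.104]
bottle 725 mean [0.6769 0.3589 0.092 ] rect c [689.6 380. ] sz [93.9 98.9] ang 0.6 zmax [0.1077 0.1707]
roll 710 mean [0.7397 0.1895 0.0225] rect c [744.9 191.2] sz [84.9 85.6] ang 1.2 zmax [0.0244 0.0297]
bench z 0.00042291597718364563
bail 289 mean [0.4078 0.1086 0.103 ] rect c [407.7 108.6] sz [150.6  11.7] ang 79.1 zmax [0.1032 0.1087]
bracketleg 46 mean [0.6391 0.2376 0.0381] rect c [639.5 237.7] sz [ 6.6 32.3] ang 27.4 zmax [0.0389 0.0442]
hatchhandle 259 mean [ 0.5628 -0.2
[... 1144 characters left out ...]

486 [ 0.596 -0.336  0.161] [ 0.472 -0.334  0.165]
492 [ 0.596 -0.349  0.162] [ 0.472 -0.349  0.161]
498 [ 0.598 -0.368  0.147] [ 0.472 -0.368  0.142]
504 [ 0.598 -0.382  0.145] [ 0.472 -0.379  0.15 ]
510 [ 0.598 -0.394  0.15 ] [ 0.472 -0.394  0.148]
516 [ 0.598 -0.406  0.155] [ 0.473 -0.408  0.148]
522 [ 0.599 -0.424  0.144] [ 0.473 -0.421  0.149]
528 [ 0.599 -0.437  0.146] [ 0.473 -0.433  0.153]
534 [ 0.599 -0.45   0.148] [ 0.473 -0.448  0.15 ]
540 [ 0.599 -0.463  0.15 ] [ 0.473 -0.463  0.148]
546 [ 0.6   -0.48   0.141] [ 0.473 -0.476  0.148]
552 [ 0.599 -0.491  0.149] [ 0.473 -0.489  0.15 ]
558 [ 0.599 -0.503  0.154] [ 0.473 -0.504  0.147]
564 [ 0.599 -0.518  0.151] [ 0.474 -0.517  0.15 ]
```

Run:
```python
from h import *
im=np.load('topI.npy');
cv2.imwrite('pics/w.png',cv2.resize(im[150:310,355:575],None,fx=3.6,fy=3.6,interpolation=cv2.INTER_CUBIC)[...,::-1])
cv2.imwrite('pics/f.png',cv2.resize(im[180:340,165:345],None,fx=3.7,fy=3.7,interpolation=cv2.INTER_CUBIC)[...,::-1])
```

```text
(no output)
```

View pics/w.png

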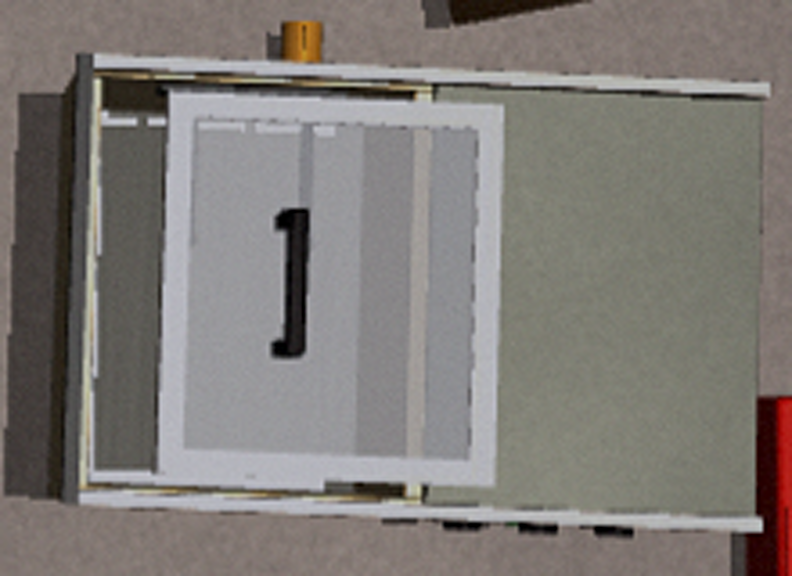

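View pics/f.png

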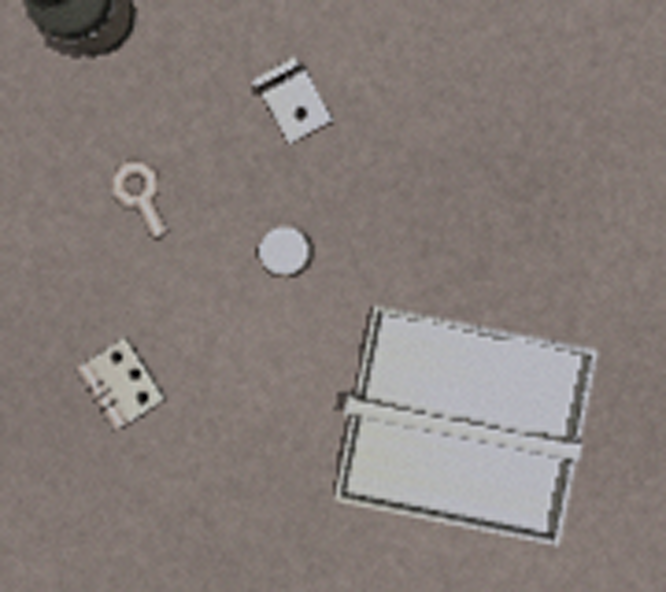

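Crops: the washer crop shows the hooks at the tank's far side, the hatch about 5 cm open, and the tracks running left to right. The fittings crop shows the bracket leg at its upper-left end, the eyebolt's eye up and left, and the hinge knuckle at lower left. Next I'll cast the outlines onto planes for precise poses.

```bash
cat >> h.py <<'E'
def cast(name,uv,z):
    c=calibration(name); R=np.array(c['R']);t=np.array(c['t'])
    p=cv2.undistortPoints(np.asarray(uv,float).reshape(-1,1,2),np.array(c['K']),np.array([c['k1'],0,0,0,0.])).reshape(-1,2)
    r=np.c_[p,np.ones(len(p))]@R; o=-R.T@t
    return o+r*((z-o[2])/r[:,2])[:,None]
def outline(name,im,roi,z,thr=None):
    a,b,c,d=roi; g=cv2.cvtColor(im,cv2.COLOR_RGB2GRAY)[b:d,a:c]
    g=cv2.resize(g,None,fx=4,fy=4,interpolation=cv2.INTER_CUBIC)
    if thr is None: thr=(np.median(g)+np.percentile(g,97))/2
    m=(g>thr).astype(np.uint8)
    cs=cv2.findContours(m,cv2.RETR_EXTERNAL,cv2.CHAIN_APPROX_NONE)[0]
    k=max(cs,key=cv2.contourArea).reshape(-1,2)
    uv=(k+.5)/4-.5+[a,b]
    return cast(name,uv,z)
def rect(P):
    r=cv2.minAreaRect((P[:,:2]*1000).astype(np.float32))
    return np.round(r[0],1),np.round(r[1],1),round(r[2],1)
def plan(xy,tipz,ang=None):
    "tool y along world angle ang (deg, mod 180), fingertips at tipz; rotation first, then shift in new tool axes, units"
    s=sensors.observe(); R=np.array(s['ee_rot']); p=np.array(s['eef_pos'])
    cur=np.degrees(np.arctan2(R[1,1],R[0,1])); 
    if ang is None: ang=cur
    d=(ang-cur+90)%180-90; a=np.radians(cur+d)
    Y=np.array([np.cos(a),np.sin(a),0]);Z=np.array([0,0,-1.]);X=np.cross(Y,Z)
    T=np.array([*xy,tipz+env.tips_ahead])
    Rn=np.c_[X,Y,Z]
    print('t',round(s['time'],2),'pos',p.round(4),'cur',round(cur,1),'tilt x,y',R[:2,2].round(4),'q7',round(s['q'][6],2),'gap',round(s['finger_gap'],4),
     '\n rz total units',round(-d/5,2),'alt',round(-(d-np.sign(d)*180)/5,2),'shift units',(Rn.T@(T-p)/.02).round(2))
E
python3 - <<'E'
from h import *
im=np.load('topI.npy');W=np.load('topW.npy')
for n,roi,z in [('hinge',(180,266,216,300),.010),('eye',(190,216,216,250),.008),('brk',(228,190,262,224),.006),('tin',(230,237,254,258),.032),('coup',(434,310,458,332),.03),('basket',(250,258,332,332),.043)]:
    P=outline('top',im,roi,z);print(n,*rect(P),P.mean(0).round(4))
    if n=='eye': 
        c=P[:,:2].mean(0);u,sv,vt=np.linalg.svd(P[:,:2]-c);q=(P[:,:2]-c)@vt.T;print(vt[0],q.min(0),q.max(0),c)
# bail by depth mask
m=(W[...,2]>.085);m[:256]=0;m[334:]=0;m[:,:248]=0;m[:,334:]=0
v,u=np.nonzero(m);print('bail',*rect(cast('top',np.c_[u,v],.103)))
m=(W[...,2]>.18);m[:195]=0;m[260:]=0;m[:,:420]=0;m[:,455:]=0
v,u=np.nonzero(m);print('hh',*rect(cast('top',np.c_[u,v],.206)))
# rails: top/bottom edge of white rails
M=(np.nan_to_num(W[...,2])>.13)
top=[];bot=[]
for x in range(400,560,4):
    c=np.nonzero(M[140:310,x])[0]+140; top.append((x,c.min()-.5)); bot.append((x,c.max()+.5))
left=[(np.nonzero(M[y,350:420])[0].min()+350-.5,y) for y in range(185,285,4)]
for e in(top,bot,left):
    P=cast('top',e,.162)[:,:2];f=cv2.fitLine(P.astype(np.float32),cv2.DIST_HUBER,0,1e-4,1e-4).ravel();print(f.round(4),np.degrees(np.arctan2(f[1],f[0])).round(2))
E
```

```text
hinge [432.6 342. ] [49.5 36.6] 33.0 [0.4303 0.3435 0.01  ]
eye [559.3 328.1] [50.  28.2] 45.2 [0.5585 0.3313 0.008 ]
[-0.8868856  -0.46198911] [-0.02422061 -0.01490228] [0.02829619 0.01430283] [0.55849967 0.33125862]
brk [620.5 227.2] [38.4 33.7] 29.8 [0.6206 0.2274 0.006 ]
tin [522.1 231.8] [30.2 30.7] 1.0 [0.5221 0.2318 0.032 ]
coup [ 345.2 -274.9] [33.2 33.1] 45.5 [ 0.3451 -0.2749  0.03  ]
basket [411.7 109.1] [156.6 122.6] 79.1 [0.4168 0.1111 0.043 ]
bail [408.2 108.4] [150.5  11.8] 79.5
hh [ 562.3 -213.5] [15.9 88.1] 88.4
[ 0.0282  0.9996  0.7015 -0.3208] 88.38
[ 0.0308  0.9995  0.4176 -0.3168] 88.23
[ 0.9996 -0.0297  0.5527 -0.0802] -1.7
```

servo_tool(
  deltas=[0,0,0,0,0,1,1,0,0,0,0,0,1,1,0,0,0,0,0,1,1,0,0,0,0,0,1,1,0,0,0,0,0,1,1,0,0,0,0,0,1,1,0,0,0,0,0,1,1,0,0,0,0,0,1,1],
  squeeze=50,
)

```text
time: 0.77
eef_pos: [0.2281, 0.6084, 0.2916]
ee_rot: [[-0.488, 0.873, -0.0], [0.873, 0.488, -0.001], [-0.001, -0.001, -1.0]]
force: [-0.3, 1.1, 0.8]
finger_gap: 0.0871
grip_force: 0.0
```

servo_tool(
  deltas=[0,0,0,0,0,1,1,0,0,0,0,0,1,1,0,0,0,0,0,1,1,0,0,0,0,0,1,1,0,0,0,0,0,1,1,0,0,0,0,0,1,1,0,0,0,0,0,1,1,0,0,0,0,0,1,1],
)

```text
time: 1.43
eef_pos: [0.2281, 0.6084, 0.2916]
ee_rot: [[0.187, 0.982, -0.0], [0.982, -0.187, -0.001], [-0.001, -0.0, -1.0]]
force: [0.6, -0.3, -0.7]
finger_gap: 0.0873
grip_force: 0.0
```

```bash
python3 -c "
from h import *
plan((.4117,.128),.13,-10.7)"
```

```text
t 1.43 pos [0.2281 0.6084 0.2916] cur -10.8 tilt x,y [-0.0003 -0.0011] q7 -1.42 gap 0.0873 
 rz total units -0.02 alt 35.98 shift units [-21.9   13.48   4.59]
```

servo_tool(
  deltas=[-0.91,0.56,0,0,0,0,1,-0.91,0.56,0,0,0,0,1,-0.91,0.56,0,0,0,0,1,-0.91,0.56,0,0,0,0,1,-0.91,0.56,0,0,0,0,1,-0.91,0.56,0,0,0,0,1,-0.91,0.56,0,0,0,0,1,-0.91,0.56,0,0,0,0,1],
)

```text
time: 2.1
eef_pos: [0.2898, 0.4478, 0.2918]
ee_rot: [[0.183, 0.983, -0.0], [0.983, -0.183, -0.001], [-0.001, -0.0, -1.0]]
force: [0.7, -0.4, -0.1]
finger_gap: 0.0874
grip_force: 0.0
```

servo_tool(
  deltas=[-0.91,0.56,0.2,0,0,0,1,-0.91,0.56,0.2,0,0,0,1,-0.91,0.56,0.2,0,0,0,1,-0.91,0.56,0.2,0,0,0,1,-0.91,0.56,0.2,0,0,0,1,-0.91,0.56,0.2,0,0,0,1,-0.91,0.56,0.2,0,0,0,1,-0.91,0.56,0.2,0,0,0,1],
)

```text
time: 2.77
eef_pos: [0.3511, 0.2883, 0.2597]
ee_rot: [[0.183, 0.983, -0.0], [0.983, -0.183, -0.0], [-0.0, -0.0, -1.0]]
force: [0.3, -0.6, 0.4]
finger_gap: 0.0869
grip_force: 0.0
```

servo_tool(
  deltas=[-0.91,0.56,0.3,0,0,0,1,-0.91,0.56,0.3,0,0,0,1,-0.91,0.56,0.3,0,0,0,1,-0.91,0.56,0.3,0,0,0,1,-0.91,0.56,0.3,0,0,0,1,-0.91,0.56,0.3,0,0,0,1,-0.91,0.56,0.3,0,0,0,1,-0.91,0.56,0.3,0,0,0,1],
)

```text
time: 3.43
eef_pos: [0.4125, 0.1288, 0.2118]
ee_rot: [[0.183, 0.983, -0.0], [0.983, -0.183, 0.0], [0.0, -0.0, -1.0]]
force: [0.6, -0.4, -0.0]
finger_gap: 0.087
grip_force: 0.0
```

```bash
python3 -c "
from h import *
plan((.4117,.128),.078,-10.7);print(sensors.observe()['q'])"
```

```text
t 3.43 pos [0.4125 0.1288 0.2118] cur -10.6 tilt x,y [-0.0003  0.0001] q7 -0.61 gap 0.087 
 rz total units 0.03 alt -35.97 shift units [-0.05 -0.03  3.2 ]
[-0.9145187  -0.12015103  0.52196355  2.08163821  0.06481937  1.16525111
 -0.60549653]
```

servo_tool(
  deltas=[-0.2,0,0.8,0,0,0,1,-0.2,0,0.8,0,0,0,1,-0.2,0,0.8,0,0,0,1,-0.2,0,0.8,0,0,0,1],
)

```text
time: 3.77
eef_pos: [0.4093, 0.1138, 0.1474]
ee_rot: [[0.184, 0.983, -0.0], [0.983, -0.184, 0.0], [0.0, -0.0, -1.0]]
force: [0.2, 0.3, 0.6]
finger_gap: 0.0869
grip_force: 0.0
```

servo_tool(
  deltas=[0,0,0,0,0,0,0,0,0,0,0,0,0,0,0,0,0,0,0,0,0,0,0,0,0,0,0,0,0,0,0,0,0,0,0,0,0,0,0,0,0,0],
)

```text
time: 4.27
eef_pos: [0.41, 0.1146, 0.149]
ee_rot: [[0.183, 0.983, 0.001], [0.983, -0.183, 0.001], [0.001, 0.001, -1.0]]
force: [-0.0, 0.4, 0.1]
finger_gap: 0.0553
grip_force: 0.0
```

```bash
python3 -c "
from h import *
s=sensors.observe();print(s['grip_force'],s['force'])
plan((.505,.07),.108,-1.7)"
```

```text
0.0 [-0.01844758  0.36277044  0.13236303]
t 4.27 pos [0.41   0.1146 0.149 ] cur -10.5 tilt x,y [0.0013 0.0009] q7 -0.54 gap 0.0553 
 rz total units -1.77 alt 34.23 shift units [-2.09  4.81 -1.44]
```

servo_tool(
  deltas=[0,0,0,0,0,0,0,0,0,0,0,0,0,0,0,0,0,0,0,0,0,0,0,0,0,0,0,0,0,0,0,0,0,0,0,0,0,0,0,0,0,0,0,0,0,0,0,0,0,0,0,0,0,0,0,0],
)

```text
time: 4.93
eef_pos: [0.4096, 0.1142, 0.1482]
ee_rot: [[0.183, 0.983, 0.0], [0.983, -0.183, -0.0], [-0.0, 0.0, -1.0]]
force: [0.3, -0.2, -2.0]
finger_gap: 0.0095
grip_force: 50.0
```

servo_tool(
  deltas=[0,0,0,0,0,0,0,0,0,0,0,0,0,0,0,0,-0.3,0,0,0,0,0,0,-0.6,0,0,0,0,0,0,-0.6,0,0,-0.9,0,0,0,0,0,0,-0.88,0],
)

```text
time: 5.43
eef_pos: [0.4105, 0.1146, 0.1803]
ee_rot: [[0.025, 1.0, 0.002], [1.0, -0.025, 0.002], [0.002, 0.002, -1.0]]
force: [1.0, 0.1, -2.6]
finger_gap: 0.0089
grip_force: 50.0
```

```bash
python3 -c "
from h import *
s=sensors.observe();print(s['grip_force'],s['force'])
plan((.505,.07),.079,-1.7)"
```

```text
50.02035515382886 [ 0.99608135  0.07734123 -2.61928838]
t 5.43 pos [0.4105 0.1146 0.1803] cur -1.5 tilt x,y [0.0024 0.0017] q7 -0.41 gap 0.0089 
 rz total units 0.05 alt -35.95 shift units [-2.09  4.79  1.58]
```

servo_tool(
  deltas=[-0.35,0.8,0,0,0,0,0,-0.35,0.8,0,0,0,0,0,-0.35,0.8,0,0,0,0,0,-0.35,0.8,0,0,0,0,0,-0.35,0.8,0,0,0,0,0,-0.35,0.8,0,0,0,0,0,0,0,0.8,0,0,0,0,0,0,0.7,0,0,0,0],
)

```text
time: 6.1
eef_pos: [0.5054, 0.0689, 0.1485]
ee_rot: [[0.03, 1.0, 0.001], [1.0, -0.03, -0.0], [-0.0, 0.001, -1.0]]
force: [-0.5, 1.1, -3.1]
finger_gap: 0.0093
grip_force: 50.0
```

servo_tool(
  deltas=[0,0,0,0,0,0,0,0,0,0,0,0,0,1,0,0,0,0,0,0,1,0,0,0,0,0,0,1,0,0,0,0,0,0,1,0,0,-0.8,0,0,0,1,0,0,-0.8,0,0,0,1,0,0,-1,0,0,0,1],
)

```text
time: 6.77
eef_pos: [0.5036, 0.0694, 0.2006]
ee_rot: [[0.029, 1.0, -0.001], [1.0, -0.029, -0.0], [-0.0, -0.001, -1.0]]
force: [0.1, -0.6, 0.0]
finger_gap: 0.0481
grip_force: 0.0
```

```bash
python3 -c "
from h import *
plan((.4325,.3423),.05,-57)
im,d,W=cloud('top');save(im,'t2.png')
m=(W[...,2]>.085)&(W[...,2]<.12)&(abs(W[...,0]-.5)<.1)&(abs(W[...,1]-.07)<.1)
v,u=np.nonzero(m);print('bail',*rect(cast('top',np.c_[u,v],.103)))
for n,roi,z in [('hinge',(180,266,216,300),.010),('eye',(190,216,216,250),.008),('brk',(228,190,262,224),.006),('tin',(230,237,254,258),.032),('coup',(434,310,458,332),.03)]:
    P=outline('top',im,roi,z);print(n,*rect(P),P.mean(0).round(4))
"
```

```text
t 6.77 pos [0.5036 0.0694 0.2006] cur -1.6 tilt x,y [-0.0014 -0.0003] q7 -0.16 gap 0.0481 
 rz total units 11.07 alt -24.93 shift units [  4.45 -13.38   4.04]
bail [500.1  -1.4] [11.7 18.8] 0.6
hinge [432.7 341.9] [49.4 36.5] 33.3 [0.4304 0.3435 0.01  ]
eye [559.3 328.1] [50.  28.2] 45.2 [0.5584 0.3314 0.008 ]
brk [620.7 227.3] [38.1 33.5] 29.4 [0.6207 0.2275 0.006 ]
tin [522.4 231.8] [29.5 30.7] 0.6 [0.5222 0.2318 0.032 ]
coup [ 345.3 -274.8] [33.7 33.1] 45.5 [ 0.3451 -0.2747  0.03  ]
```

servo_tool(
  deltas=[0,0,0,0,0,1,1,0,0,0,0,0,1,1,0,0,0,0,0,1,1,0,0,0,0,0,1,1,0,0,0,0,0,1,1,0,0,0,0,0,1,1,0,0,0,0,0,1,1,0,0,0,0,0,1,1],
)

```text
time: 7.48
eef_pos: [0.5043, 0.0696, 0.2007]
ee_rot: [[0.668, 0.744, 0.001], [0.744, -0.668, 0.001], [0.001, -0.0, -1.0]]
force: [-0.5, -0.2, -0.9]
finger_gap: 0.0866
grip_force: 0.0
```

servo_tool(
  deltas=[0,0,0,0,0,1,1,0,0,0,0,0,1,1,0,0,0,0,0,1,1,0.3,-0.9,0,0,0,0,1,0.3,-0.9,0,0,0,0,1,0.3,-0.9,0,0,0,0,1,0.3,-0.9,0,0,0,0,1,0.3,-0.9,0,0,0,0,1],
)

```text
time: 8.15
eef_pos: [0.4796, 0.1621, 0.2007]
ee_rot: [[0.835, 0.55, 0.0], [0.55, -0.835, 0.001], [0.001, -0.0, -1.0]]
force: [-0.8, -0.2, 0.8]
finger_gap: 0.0868
grip_force: 0.0
```

servo_tool(
  deltas=[0.3,-0.9,0,0,0,0,1,0.3,-0.9,0.4,0,0,0,1,0.3,-0.9,0.4,0,0,0,1,0.3,-0.9,0.5,0,0,0,1,0.3,-0.9,0.5,0,0,0,1,0.3,-0.9,0.5,0,0,0,1,0.3,-0.9,0.5,0,0,0,1,0.3,-0.9,0.5,0,0,0,1],
)

```text
time: 8.82
eef_pos: [0.4404, 0.3092, 0.134]
ee_rot: [[0.835, 0.55, 0.0], [0.55, -0.835, 0.001], [0.001, -0.0, -1.0]]
force: [0.9, 0.0, 0.4]
finger_gap: 0.087
grip_force: 0.0
```

```bash
python3 -c "
from h import *
plan((.4325,.342),.003,-57)"
```

```text
t 8.82 pos [0.4404 0.3092 0.134 ] cur -56.6 tilt x,y [0.0002 0.0007] q7 -1.53 gap 0.087 
 rz total units 0.07 alt -35.93 shift units [ 0.56 -1.59  3.06]
```

servo_tool(
  deltas=[0.28,-0.8,0,0,0,0,1,0.28,-0.8,0,0,0,0,1,0,0,0.8,0,0,0,1,0,0,0.8,0,0,0,1,0,0,0.8,0,0,0,1,0,0,0.65,0,0,0,1,0,0,0,0,0,0,0,0,0,0,0,0,0,0],
)

```text
time: 9.48
eef_pos: [0.4325, 0.3406, 0.073]
ee_rot: [[0.835, 0.55, -0.001], [0.55, -0.835, -0.001], [-0.001, 0.0, -1.0]]
force: [0.1, -1.3, 0.3]
finger_gap: 0.0801
grip_force: 0.0
```

servo_tool(
  deltas=[0,0,0,0,0,0,0,0,0,0,0,0,0,0,0,0,0,0,0,0,0,0,0,0,0,0,0,0,0,0,0,0,0,0,0,0,0,0,0,0,0,0,0,0,0,0,0,0,0,0,0,0,0,0,0,0],
)

```text
time: 10.15
eef_pos: [0.4327, 0.3408, 0.0735]
ee_rot: [[0.835, 0.55, 0.0], [0.55, -0.835, 0.0], [0.0, -0.0, -1.0]]
force: [-0.2, 0.7, 3.0]
finger_gap: 0.0389
grip_force: 50.0
```

servo_tool(
  deltas=[0,0,-0.5,0,0,0,0,0,0,-1,0,0,0,0,0,0,-1,0,0,0,0,0,0,-1,0,0,0,0,0,0,-1,0,0,0,0,0,0,-1,0,0,0,0,0,0,0,0,0,0,0],
)

```text
time: 10.73
eef_pos: [0.4346, 0.342, 0.1879]
ee_rot: [[0.836, 0.549, 0.005], [0.549, -0.836, 0.006], [0.007, -0.002, -1.0]]
force: [1.4, 0.2, -0.5]
finger_gap: 0.0387
grip_force: 50.0
```

```bash
python3 -c "
from h import *
b=np.array([.505,.063]);u=np.array([.9996,-.029]);v=np.array([.029,.9996])
print(b-.035*u+.038*v)
plan(b-.035*u+.038*v,.115,-1.7)"
```

```text
[0.471116  0.1019998]
t 10.73 pos [0.4346 0.342  0.1879] cur -56.7 tilt x,y [0.0051 0.0056] q7 -1.61 gap 0.0387 
 rz total units -10.99 alt 25.01 shift units [-11.94   2.18   0.16]
```

```bash
cat >> h.py <<'E'
b=np.array([.505,.063]);u=np.array([.9996,-.029]);v=np.array([.029,.9996])
wc=np.array([.5632,-.1925])
def bk(x,y): return b+x*u+y*v
E
python3 -c "
from h import *
plan(bk(-.034,.035),.05,88.3)"
```

```text
t 10.73 pos [0.4346 0.342  0.1879] cur -56.7 tilt x,y [0.0051 0.0056] q7 -1.61 gap 0.0387 
 rz total units 7.01 alt -28.99 shift units [ 2.23 12.09  3.41]
```

servo_tool(
  deltas=[0,0,0,0,0,1,0,0,0,0,0,0,1,0,0,0,0,0,0,1,0,0,0,0,0,0,1,0,0,0,0,0,0,1,0,0,0,0,0,0,1,0,0,0,0,0,0,1,0,0.2,0.9,0,0,0,0,0],
)

```text
time: 11.4
eef_pos: [0.4345, 0.3257, 0.1827]
ee_rot: [[1.0, -0.027, -0.0], [-0.027, -1.0, 0.001], [-0.0, -0.001, -1.0]]
force: [-0.5, 0.8, 0.3]
finger_gap: 0.0385
grip_force: 50.0
```

servo_tool(
  deltas=[0.2,0.9,0,0,0,0,0,0.2,0.9,0,0,0,0,0,0.2,0.9,0,0,0,0,0,0.2,0.9,0,0,0,0,0,0.2,0.9,0,0,0,0,0,0.2,0.9,0,0,0,0,0,0.2,0.9,0,0,0,0,0,0.2,0.9,0,0,0,0,0],
)

```text
time: 12.07
eef_pos: [0.4639, 0.1745, 0.1831]
ee_rot: [[1.0, -0.03, -0.0], [-0.03, -1.0, 0.0], [-0.0, -0.0, -1.0]]
force: [-0.1, -0.8, -0.9]
finger_gap: 0.039
grip_force: 50.0
```

servo_tool(
  deltas=[0.15,0.9,0,0,0,0,0,0.15,0.9,0,0,0,0,0,0.1,0.9,0,0,0,0,0,0,0.3,0,0,0,0,0,0,0,0,0,0,0,0],
)

```text
time: 12.48
eef_pos: [0.47, 0.1144, 0.1832]
ee_rot: [[0.999, -0.033, -0.0], [-0.033, -0.999, 0.001], [-0.0, -0.0, -1.0]]
force: [0.7, 0.5, -1.0]
finger_gap: 0.0391
grip_force: 50.0
```

```bash
python3 -c "
from h import *
plan(bk(-.034,.035),.05,88.3)"
```

```text
t 12.48 pos [0.47   0.1144 0.1832] cur -91.9 tilt x,y [-0.0005  0.0005] q7 -1.85 gap 0.0391 
 rz total units -0.04 alt 35.96 shift units [0.12 0.77 3.17]
```

servo_tool(
  deltas=[0.05,0.4,0.6,0,0,0,0,0.05,0.37,0.6,0,0,0,0,0,0,0.7,0,0,0,0,0,0,0.7,0,0,0,0,0,0,0.6,0,0,0,0,0,0,0,0,0,0,0],
)

```text
time: 12.98
eef_pos: [0.4698, 0.1024, 0.1171]
ee_rot: [[1.0, -0.028, -0.004], [-0.028, -1.0, -0.002], [-0.004, 0.002, -1.0]]
force: [-0.6, -0.3, -0.3]
finger_gap: 0.0389
grip_force: 50.0
```

servo_tool(
  deltas=[0,0,0,0,0,0,0.7,0,0,0,0,0,0,0.7,0,0,0,0,0,0,0.7,0,0,0,0,0,0,0.7,0,0,-0.5,0,0,0,0.7,0,0,-1,0,0,0,0.7,0,0,-1,0,0,0,0.6,0,0,-1,0,0,0,0.6],
)

```text
time: 13.65
eef_pos: [0.4719, 0.1018, 0.1911]
ee_rot: [[1.0, -0.029, 0.001], [-0.029, -1.0, 0.0], [0.001, -0.0, -1.0]]
force: [-0.1, 0.8, 0.9]
finger_gap: 0.0553
grip_force: 0.0
```

```bash
python3 -c "
from h import *
plan((.5443,.3239),.003,-62.5)"
```

```text
t 13.65 pos [0.4719 0.1018 0.1911] cur -91.7 tilt x,y [0.0007 0.0003] q7 -1.83 gap 0.0553 
 rz total units -5.84 alt 30.16 shift units [ 8.34 -8.18  5.92]
```

servo_tool(
  deltas=[0,0,0,0,0,-0.97,0.6,0,0,0,0,0,-0.97,0.6,0,0,0,0,0,-0.97,0.6,0,0,0,0,0,-0.97,0.6,0,0,0,0,0,-0.97,0.6,0,0,0,0,0,-0.97,0.6,0.83,-0.82,0,0,0,0,0.6,0.83,-0.82,0,0,0,0,0.6],
)

```text
time: 14.32
eef_pos: [0.4867, 0.1459, 0.1907]
ee_rot: [[0.889, 0.458, 0.001], [0.458, -0.889, 0.002], [0.002, -0.001, -1.0]]
force: [0.0, 0.3, -0.4]
finger_gap: 0.0523
grip_force: 0.0
```

servo_tool(
  deltas=[0.83,-0.82,0,0,0,0,0.6,0.83,-0.82,0,0,0,0,0.6,0.83,-0.82,0,0,0,0,0.6,0.83,-0.82,0,0,0,0,0.6,0.83,-0.82,0,0,0,0,0.6,0.83,-0.82,0,0,0,0,0.6,0.83,-0.82,0,0,0,0,0.6,0.83,-0.82,0.8,0,0,0,0.6],
)

```text
time: 14.98
eef_pos: [0.5457, 0.3265, 0.1775]
ee_rot: [[0.887, 0.461, 0.006], [0.461, -0.887, 0.004], [0.007, -0.001, -1.0]]
force: [0.3, 0.1, -0.3]
finger_gap: 0.0524
grip_force: 0.0
```

servo_tool(
  deltas=[0,0,0.9,0,0,0,0.6,0,0,0.9,0,0,0,0.6,0,0,0.9,0,0,0,0.6,0,0,0,0,0,0,0.6],
)

```text
time: 15.32
eef_pos: [0.5415, 0.3236, 0.1166]
ee_rot: [[0.887, 0.461, -0.004], [0.461, -0.887, -0.003], [-0.005, 0.001, -1.0]]
force: [-1.5, -0.1, -0.6]
finger_gap: 0.0518
grip_force: 0.0
```

```bash
python3 -c "
from h import *
plan((.5443,.3239),.003,-62.5)
im,d,W=cloud('top');save(im,'t3.png')
P=outline('top',im,(190,216,216,250),.008);print(rect(P))"
```

```text
t 15.32 pos [0.5415 0.3236 0.1166] cur -62.5 tilt x,y [-0.0044 -0.0035] q7 -1.44 gap 0.0518 
 rz total units -0.0 alt 36.0 shift units [0.13 0.05 2.2 ]
(array([595.3, 348.8]), array([11.3, 25.7]), 0.6)
```

servo_tool(
  deltas=[0.1,0,0.8,0,0,0,0.6,0,0,0.8,0,0,0,0.6,0,0,0.5,0,0,0,0.6,0,0,0,0,0,0,0,0,0,0,0,0,0,0,0,0,0,0,0,0,0,0,0,0,0,0,0,0,0,0,0,0,0,0,0],
)

```text
time: 16.03
eef_pos: [0.5458, 0.3254, 0.0783]
ee_rot: [[0.888, 0.461, 0.001], [0.461, -0.888, 0.001], [0.002, -0.0, -1.0]]
force: [0.1, 0.3, 0.1]
finger_gap: 0.0269
grip_force: 0.0
```

servo_tool(
  deltas=[0,0,0,0,0,0,0,0,0,0,0,0,0,0,0,0,0,0,0,0,0,0,0,0,0,0,0,0,0,0,0,0,0,0,0,0,0,-1,0,0,0,0,0,0,-1,0,0,0,0,0,0,-1,0,0,0,0],
)

```text
time: 16.7
eef_pos: [0.5448, 0.3247, 0.1372]
ee_rot: [[0.888, 0.461, -0.001], [0.461, -0.888, -0.001], [-0.002, 0.001, -1.0]]
force: [0.2, 0.3, -0.4]
finger_gap: 0.0087
grip_force: 48.4
```

servo_tool(
  deltas=[0,0,-1,0,0,0,0,0,0,-1,0,0,0,0,0,0,-1,0,0,0,0,0,0,0,0,0,0,0],
)

```text
time: 17.03
eef_pos: [0.5472, 0.3258, 0.2014]
ee_rot: [[0.888, 0.461, 0.005], [0.461, -0.888, 0.004], [0.007, -0.001, -1.0]]
force: [0.5, 0.3, 0.4]
finger_gap: 0.0086
grip_force: 48.4
```

```bash
python3 -c "
from h import *
plan(bk(-.034,-.035),.05,-1.7)
plan(bk(.037,.02),.05,-91.7)
plan(bk(.037,.02),.05,-1.7)
"
```

```text
t 17.03 pos [0.5472 0.3258 0.2014] cur -62.6 tilt x,y [0.0055 0.0042] q7 -1.48 gap 0.0086 
 rz total units -12.17 alt 23.83 shift units [-14.95  -3.42   4.09]
t 17.03 pos [0.5472 0.3258 0.2014] cur -62.6 tilt x,y [0.0055 0.0042] q7 -1.48 gap 0.0086 
 rz total units 5.83 alt -30.17 shift units [ 0.13 12.2   4.09]
t 17.03 pos [0.5472 0.3258 0.2014] cur -62.6 tilt x,y [0.0055 0.0042] q7 -1.48 gap 0.0086 
 rz total units -12.17 alt 23.83 shift units [-12.2    0.13   4.09]
```

servo_tool(
  deltas=[0,0,0,0,0,-1,0,0,0,0,0,0,-1,0,0,0,0,0,0,-1,0,0,0,0,0,0,-1,0,0,0,0,0,0,-1,0,0,0,0,0,0,-1,0,0,0,0,0,0,-1,0,0,0,0,0,0,-1,0],
)

```text
time: 17.7
eef_pos: [0.5448, 0.3248, 0.1959]
ee_rot: [[0.38, 0.925, -0.001], [0.925, -0.38, -0.001], [-0.001, -0.001, -1.0]]
force: [0.1, -0.2, -1.0]
finger_gap: 0.0087
grip_force: 48.4
```

servo_tool(
  deltas=[0,0,0,0,0,-1,0,0,0,0,0,0,-1,0,0,0,0,0,0,-1,0,0,0,0,0,0,-1.0,0,-0.8,0,0,0,0,0,0,-0.9,0,0,0,0,0,0,-0.9,0,0,0,0,0,0,-0.9,0,0,0,0,0,0],
)

```text
time: 18.37
eef_pos: [0.542, 0.2516, 0.1969]
ee_rot: [[0.048, 0.999, -0.0], [0.999, -0.048, -0.001], [-0.001, -0.0, -1.0]]
force: [-0.2, -0.8, -0.4]
finger_gap: 0.0087
grip_force: 48.4
```

servo_tool(
  deltas=[-0.9,0,0,0,0,0,0,-0.9,0,0,0,0,0,0,-0.9,0,0,0,0,0,0,-0.9,0,0,0,0,0,0,-0.9,0,0,0,0,0,0,-0.9,0,0,0,0,0,0,-0.9,0,0,0,0,0,0,-0.9,0,0,0,0,0,0],
)

```text
time: 19.03
eef_pos: [0.5354, 0.1093, 0.1974]
ee_rot: [[0.045, 0.999, 0.0], [0.999, -0.045, 0.0], [0.0, 0.0, -1.0]]
force: [0.3, 0.1, -0.5]
finger_gap: 0.0084
grip_force: 48.4
```

```bash
python3 -c "
from h import *
plan(bk(.037,-.052),.05,-1.7)
"
```

```text
t 19.03 pos [0.5354 0.1093 0.1974] cur -2.6 tilt x,y [0.0003 0.0004] q7 -0.2 gap 0.0084 
 rz total units -0.18 alt 35.82 shift units [-4.96  0.4   3.88]
```

servo_tool(
  deltas=[-0.9,0.08,0,0,0,-0.18,0,-0.9,0.08,0,0,0,0,0,-0.9,0.08,0,0,0,0,0,-0.9,0.08,0,0,0,0,0,-0.9,0.08,0,0,0,0,0,-0.46,0,0,0,0,0,0,0,0,0,0,0,0,0],
)

```text
time: 19.62
eef_pos: [0.5402, 0.0084, 0.1975]
ee_rot: [[0.034, 0.999, 0.0], [0.999, -0.034, -0.001], [-0.001, 0.0, -1.0]]
force: [-0.4, 0.5, -1.8]
finger_gap: 0.0082
grip_force: 48.4
```

servo_tool(
  deltas=[0,0,0.9,0,0,0,0,0,0,0.9,0,0,0,0,0,0,0.9,0,0,0,0,0,0,0.8,0,0,0,0,0,0,0,0,0,0,0.25,0,0,0,0,0,0,0.25,0,0,0,0,0,0,0.25,0,0,0,0,0,0,0.25],
)

```text
time: 20.28
eef_pos: [0.5415, 0.0123, 0.1287]
ee_rot: [[0.028, 1.0, 0.002], [1.0, -0.029, 0.001], [0.001, 0.002, -1.0]]
force: [0.3, 0.2, -0.6]
finger_gap: 0.0202
grip_force: 0.0
```

servo_tool(
  deltas=[0,0,-0.8,0,0,0,0.25,0,0,-1,0,0,0,0.25,0,0,-1,0,0,0,0.25,0,0,-1,0,0,0,0.25,0,0,-1,0,0,0,0.25,0,0,0,0,0,0,0.4],
)

```text
time: 20.78
eef_pos: [0.5433, 0.0118, 0.2287]
ee_rot: [[0.029, 1.0, 0.009], [1.0, -0.029, 0.003], [0.003, 0.009, -1.0]]
force: [0.2, 0.2, 0.6]
finger_gap: 0.0239
grip_force: 0.0
```

```bash
python3 -c "
from h import *
plan((.6391,.2376),.012,29)
im,d,W=cloud('side');cv2.imwrite('pics/s2.png',cv2.resize(im[230:450,230:470],None,fx=2.7,fy=2.7)[...,::-1])
"
```

```text
t 20.78 pos [0.5433 0.0118 0.2287] cur -1.7 tilt x,y [0.0091 0.0026] q7 -0.01 gap 0.0239 
 rz total units -6.13 alt 29.87 shift units [7.55 9.66 7.35]
```

View pics/s2.png

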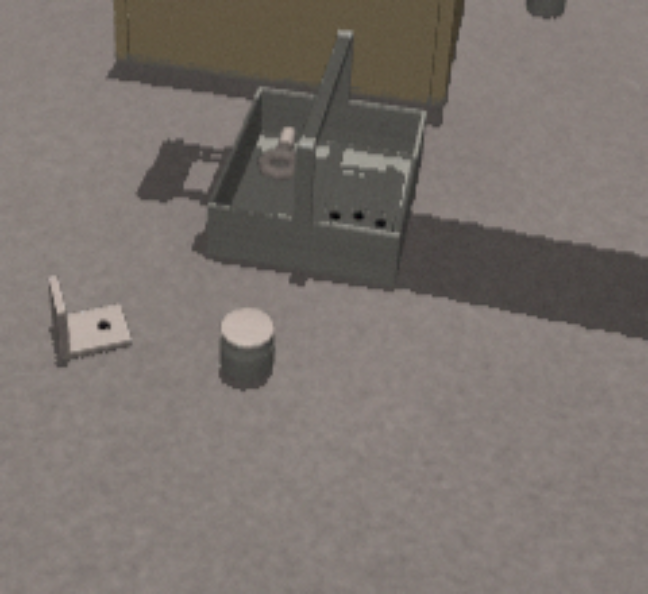

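Crop: the eyebolt is in the far half at (280,160), and the hinge is in the near half at (358,217). The bracket is still standing. I'll recheck its position and plan the grasp.

```bash
python3 -c "
from h import *
im,d,W=cloud('top')
P=outline('top',im,(228,190,262,224),.006);print('brk',rect(P))
m=(W[...,2]>.025);m[:190]=0;m[224:]=0;m[:,:228]=0;m[:,262:]=0
v_,u_=np.nonzero(m);print('leg',*rect(cast('top',np.c_[u_,v_],.04)))
P=outline('top',im,(434,310,458,332),.03);print('coup',rect(P))
"
```

```text
brk (array([620.5, 227.1]), array([38.6, 33.5]), 29.4)
leg [639.4 237.5] [ 8.9 32.6] 34.6
coup (array([ 345.2, -274.9]), array([33.2, 33.1]), 45.5)
```

servo_tool(
  deltas=[0,0,0,0,0,-1,0.5,0,0,0,0,0,-1,0.5,0,0,0,0,0,-1,0.5,0,0,0,0,0,-1,0.5,0,0,0,0,0,-1,0.5,0,0,0,0,0,-1,0.5,0.7,0.9,0,0,0,0,0.5,0.7,0.9,0,0,0,0,0.5],
)

```text
time: 21.55
eef_pos: [0.5585, 0.0525, 0.2225]
ee_rot: [[-0.472, 0.882, -0.001], [0.882, 0.472, -0.0], [0.001, -0.001, -1.0]]
force: [0.3, 0.6, 0.3]
finger_gap: 0.0436
grip_force: 0.0
```

servo_tool(
  deltas=[0.7,0.9,0.3,0,0,0,0.5,0.7,0.9,0.3,0,0,0,0.5,0.7,0.9,0.3,0,0,0,0.5,0.7,0.9,0.3,0,0,0,0.5,0.7,0.9,0.3,0,0,0,0.5,0.7,0.9,0.3,0,0,0,0.5,0.7,0.9,0.3,0,0,0,0.5,0.7,0.9,0.3,0,0,0,0.5],
)

```text
time: 22.22
eef_pos: [0.6322, 0.2215, 0.1735]
ee_rot: [[-0.475, 0.88, -0.002], [0.88, 0.475, -0.001], [0.0, -0.002, -1.0]]
force: [0.5, -0.9, 0.4]
finger_gap: 0.0438
grip_force: 0.0
```

```bash
python3 -c "
from h import *
plan((.6391,.2376),.012,29)
"
```

```text
t 22.22 pos [0.6322 0.2215 0.1735] cur 28.3 tilt x,y [-0.0019 -0.0006] q7 0.28 gap 0.0438 
 rz total units -0.13 alt 35.87 shift units [0.54 0.69 4.59]
```

servo_tool(
  deltas=[0.54,0.69,0,0,0,-0.13,0.5,0,0,0.9,0,0,0,0.5,0,0,0.9,0,0,0,0.5,0,0,0.9,0,0,0,0.5,0,0,0.9,0,0,0,0.5,0,0,0.9,0,0,0,0.5,0,0,0,0,0,0,0.5,0,0,0,0,0,0,0],
)

```text
time: 22.88
eef_pos: [0.6382, 0.2362, 0.0834]
ee_rot: [[-0.485, 0.875, -0.004], [0.875, 0.485, -0.002], [0.0, -0.004, -1.0]]
force: [0.1, 0.0, 1.6]
finger_gap: 0.0409
grip_force: 0.0
```

servo_tool(
  deltas=[0,0,0,0,0,0,0,0,0,0,0,0,0,0,0,0,0,0,0,0,0,0,0,0,0,0,0,0,0,0,0,0,0,0,0,0,0,0,0,0,0,0,0,0,0,0,0,0,0,0,0,0,0,0,0,0],
)

```text
time: 23.55
eef_pos: [0.6399, 0.2368, 0.0859]
ee_rot: [[-0.485, 0.875, 0.001], [0.875, 0.485, 0.001], [0.0, 0.001, -1.0]]
force: [0.2, 0.1, 3.7]
finger_gap: 0.0054
grip_force: 50.0
```

servo_tool(
  deltas=[0,0,-0.6,0,0,0,0,0,0,-1,0,0,0,0,0,0,-1,0,0,0,0,0,0,-1,0,0,0,0,0,0,-1,0,0,0,0,0,0,-1,0,0,0,0,0,0,-1,0,0,0,0,0,0,0,0,0,0,0],
)

```text
time: 24.22
eef_pos: [0.6415, 0.2368, 0.2228]
ee_rot: [[-0.484, 0.875, 0.007], [0.875, 0.484, 0.003], [-0.001, 0.007, -1.0]]
force: [1.2, 0.1, 0.1]
finger_gap: 0.0053
grip_force: 50.0
```

```bash
python3 -c "
from h import *
plan(bk(.036,.06),.065,88.3)
plan(bk(.036,.02),.065,-91.7)
"
```

```text
t 24.22 pos [0.6415 0.2368 0.2228] cur 29.0 tilt x,y [0.0068 0.0031] q7 0.26 gap 0.0053 
 rz total units -11.86 alt 24.14 shift units [ 4.76 -5.89  4.4 ]
t 24.22 pos [0.6415 0.2368 0.2228] cur 29.0 tilt x,y [0.0068 0.0031] q7 0.26 gap 0.0053 
 rz total units -11.86 alt 24.14 shift units [ 4.76 -7.89  4.4 ]
```

servo_tool(
  deltas=[0,0,0,0,0,-0.99,0,0,0,0,0,0,-0.99,0,0,0,0,0,0,-0.99,0,0,0,0,0,0,-0.99,0,0,0,0,0,0,-0.99,0,0,0,0,0,0,-0.99,0,0,0,0,0,0,-0.99,0,0,0,0,0,0,-0.99,0],
)

```text
time: 24.88
eef_pos: [0.639, 0.2363, 0.2166]
ee_rot: [[-0.932, 0.361, -0.001], [0.361, 0.932, -0.001], [0.001, -0.001, -1.0]]
force: [1.1, 0.8, -0.5]
finger_gap: 0.0056
grip_force: 50.0
```

servo_tool(
  deltas=[0,0,0,0,0,-0.99,0,0,0,0,0,0,-0.99,0,0,0,0,0,0,-0.99,0,0,0,0,0,0,-0.99,0,0.6,-0.8,0,0,0,0,0,0.6,-0.8,0,0,0,0,0,0.6,-0.8,0,0,0,0,0,0.6,-0.8,0,0,0,0,0],
)

```text
time: 25.55
eef_pos: [0.5887, 0.173, 0.2165]
ee_rot: [[-1.0, 0.028, -0.001], [0.028, 1.0, -0.001], [0.001, -0.001, -1.0]]
force: [0.7, 0.4, -0.1]
finger_gap: 0.0057
grip_force: 50.0
```

servo_tool(
  deltas=[0.6,-0.8,0,0,0,0,0,0.6,-0.8,0,0,0,0,0,0.6,-0.8,0,0,0,0,0,0.5,-0.6,0,0,0,0,0,0,0,0,0,0,0,0,0,0,0,0,0,0,0],
)

```text
time: 26.05
eef_pos: [0.5417, 0.1148, 0.2172]
ee_rot: [[-1.0, 0.029, -0.0], [0.029, 1.0, 0.001], [0.0, 0.001, -1.0]]
force: [0.7, -0.8, -0.2]
finger_gap: 0.0058
grip_force: 50.0
```

```bash
python3 -c "
from h import *
plan(bk(.036,.055),.052,88.3)
"
```

```text
t 26.05 pos [0.5417 0.1148 0.2172] cur 88.3 tilt x,y [-0.0001  0.0006] q7 1.34 gap 0.0058 
 rz total units 0.0 alt -36.0 shift units [-0.04  0.11  4.77]
```

servo_tool(
  deltas=[0,0.1,0.9,0,0,0,0,0,0,0.9,0,0,0,0,0,0,0.9,0,0,0,0,0,0,0.9,0,0,0,0,0,0,0.9,0,0,0,0,0,0,0.27,0,0,0,0,0,0,0,0,0,0,0,0,0,0,0,0,0,0.2],
)

```text
time: 26.72
eef_pos: [0.5427, 0.1179, 0.1221]
ee_rot: [[-1.0, 0.027, 0.0], [0.027, 1.0, 0.0], [-0.0, 0.0, -1.0]]
force: [-0.6, 0.3, 1.1]
finger_gap: 0.0077
grip_force: 0.0
```

servo_tool(
  deltas=[0,0,0,0,0,0,0.2,0,0,0,0,0,0,0.2,0,0,0,0,0,0,0.2,0,0,-0.5,0,0,0,0.2,0,0,-1,0,0,0,0.2,0,0,-1,0,0,0,0.2,0,0,-1,0,0,0,0,0,0,-1,0,0,0,0],
)

```text
time: 27.38
eef_pos: [0.5423, 0.1172, 0.2141]
ee_rot: [[-1.0, 0.028, 0.001], [0.028, 1.0, 0.001], [-0.001, 0.001, -1.0]]
force: [0.2, 1.1, -0.7]
finger_gap: 0.0105
grip_force: 0.0
```

servo_tool(
  deltas=[0,0,-1,0,0,0,0,0,0,-1,0,0,0,0,0,0,-1,0,0,0,0,0,0,-1,0,0,0,0,0,0,0,0,0,0,0,0,0,0,0,0,0,0],
)

```text
time: 27.88
eef_pos: [0.5428, 0.1173, 0.294]
ee_rot: [[-1.0, 0.028, 0.004], [0.028, 1.0, 0.002], [-0.004, 0.002, -1.0]]
force: [0.5, 0.1, -0.1]
finger_gap: 0.0007
grip_force: 0.0
```

```bash
python3 -c "
from h import *
im,d,W=cloud('side');cv2.imwrite('pics/s3.png',cv2.resize(im[230:450,230:470],None,fx=2.2,fy=2.2)[...,::-1])
print(wc+.035*v);plan(wc+.035*v,.174,88.3)
"
```

```text
[ 0.564215 -0.157514]
t 27.93 pos [0.5421 0.1172 0.2925] cur 88.4 tilt x,y [0.0011 0.0007] q7 1.32 gap 0.0007 
 rz total units 0.02 alt -35.98 shift units [ -1.51 -13.7    2.44]
```

View pics/s3.png

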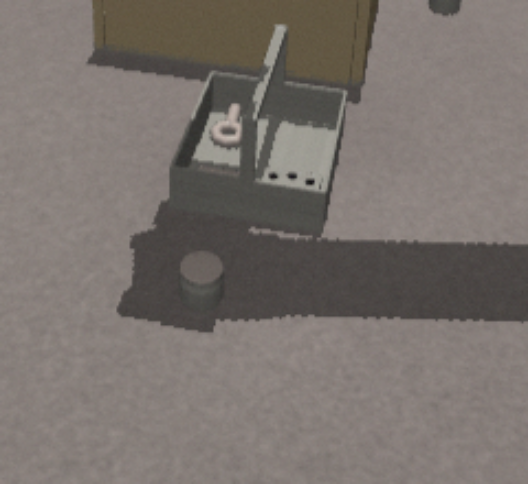

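Crop: the eyebolt is at (228,130) and the hinge holes are at (290,177). The bracket isn't visible, so I'll check from the top camera.

```bash
python3 -c "
from h import *
im,d,W=cloud('top');cv2.imwrite('pics/t4.png',cv2.resize(im[180:340,230:430],None,fx=3.5,fy=3.5)[...,::-1])
"
```

```text
(no output)
```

View pics/t4.png

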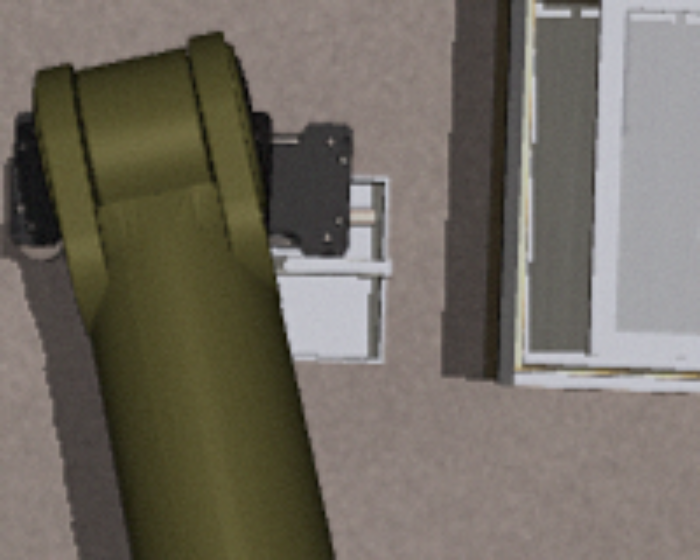

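The arm hides the basket. I'll go on to the hatch and look from there.

servo_tool(
  deltas=[-0.1,-0.9,0,0,0,0,0,-0.1,-0.9,0,0,0,0,0,-0.1,-0.9,0,0,0,0,0,-0.1,-0.9,0,0,0,0,0,-0.1,-0.9,0,0,0,0,0,-0.1,-0.9,0,0,0,0,0,-0.1,-0.9,0,0,0,0,0,-0.1,-0.9,0,0,0,0,0],
)

```text
time: 28.65
eef_pos: [0.5534, -0.028, 0.2906]
ee_rot: [[-1.0, 0.028, -0.002], [0.028, 1.0, -0.0], [0.002, -0.0, -1.0]]
force: [0.2, -0.4, 0.3]
finger_gap: 0.0007
grip_force: 0.0
```

servo_tool(
  deltas=[-0.1,-0.9,0,0,0,0,0,-0.1,-0.9,0,0,0,0,0,-0.1,-0.9,0,0,0,0,0,-0.1,-0.9,0,0,0,0,0,-0.1,-0.9,0,0,0,0,0,-0.1,-0.9,0,0,0,0,0,-0.1,-0.9,0,0,0,0,0,0,0,0,0,0,0,0],
)

```text
time: 29.32
eef_pos: [0.5633, -0.1581, 0.2907]
ee_rot: [[-0.999, 0.034, -0.002], [0.034, 0.999, -0.003], [0.002, -0.003, -1.0]]
force: [-0.3, -0.9, -0.3]
finger_gap: 0.0003
grip_force: 0.0
```

```bash
python3 -c "
from h import *
im,d,W=cloud('top');cv2.imwrite('pics/t5.png',cv2.resize(im[180:340,190:350],None,fx=3.5,fy=3.5)[...,::-1])
plan(wc+.035*v,.174,88.3)
"
```

```text
t 29.37 pos [ 0.5635 -0.1557  0.2907] cur 88.1 tilt x,y [-0.0023 -0.0008] q7 1.85 gap 0.0001 
 rz total units -0.03 alt 35.97 shift units [-0.04 -0.09  2.35]
```

View pics/t5.png

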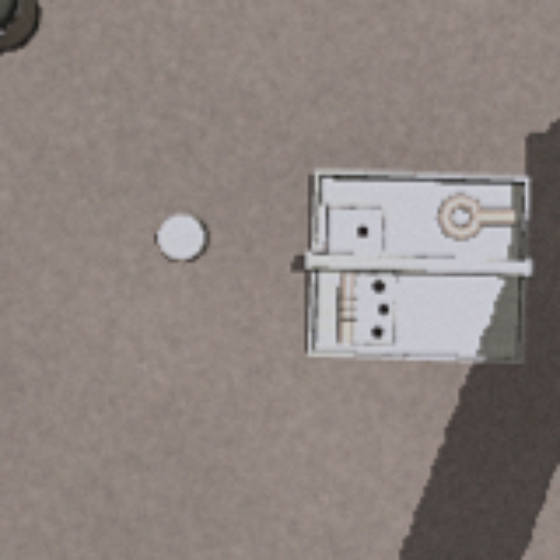

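All three are in the basket: bracket at (352,230), eyebolt at (475,215), hinge at (375,310). Next I'll lower beside the hatch handle and push it open.

servo_tool(
  deltas=[0,0,0.8,0,0,0,0,0,0,0.8,0,0,0,0,0,0,0.75,0,0,0,0,0,0,0,0,0,0,0,0,-0.6,0,0,0,0,0,0,-0.6,0,0,0,0,0,0,-0.6,0,0,0,0,0,0,-0.6,0,0,0,0,0],
)

```text
time: 30.03
eef_pos: [0.5635, -0.203, 0.2461]
ee_rot: [[-1.0, 0.029, 0.002], [0.029, 1.0, 0.001], [-0.002, 0.001, -1.0]]
force: [0.2, 4.0, 2.6]
finger_gap: 0.0007
grip_force: 2.6
```

servo_tool(
  deltas=[0,-0.6,0,0,0,0,0,0,-0.6,0,0,0,0,0,0,-0.6,0,0,0,0,0,0,-0.6,0,0,0,0,0,0,-0.6,0,0,0,0,0,0,-0.6,0,0,0,0,0,0,-0.6,0,0,0,0,0],
)

```text
time: 30.62
eef_pos: [0.561, -0.2866, 0.2459]
ee_rot: [[-1.0, 0.028, 0.001], [0.028, 1.0, 0.0], [-0.001, 0.001, -1.0]]
force: [-0.7, 3.6, 4.9]
finger_gap: 0.0004
grip_force: 3.3
```

```bash
python3 -c "
from h import *
plan(wc-.144*v,.174,88.3);print(sensors.observe()['force'])
"
```

```text
t 30.62 pos [ 0.561  -0.2866  0.2459] cur 88.4 tilt x,y [0.001  0.0005] q7 2.13 gap 0.0004 
 rz total units 0.02 alt -35.98 shift units [ 0.02 -2.5   0.11]
[-0.69971937  3.64098857  4.93146059]
```

servo_tool(
  deltas=[0,-0.6,0,0,0,0,0,0,-0.6,0,0,0,0,0,0,-0.6,0,0,0,0,0,0,-0.5,0,0,0,0,0,0,0,0,0,0,0,0],
)

```text
time: 31.03
eef_pos: [0.5586, -0.3353, 0.2454]
ee_rot: [[-0.999, 0.032, 0.001], [0.032, 0.999, -0.003], [-0.001, -0.003, -1.0]]
force: [-0.6, -0.1, 0.6]
finger_gap: 0.0005
grip_force: 0.0
```

servo_tool(
  deltas=[0,0.5,0,0,0,0,0,0,0,-1,0,0,0,0,0,0,-1,0,0,0,0,0,0,-1,0,0,0,0,0,0,-1,0,0,0,0,0,0,0,0,0,0,0],
)

```text
time: 31.53
eef_pos: [0.5611, -0.3215, 0.3289]
ee_rot: [[-1.0, 0.027, 0.006], [0.027, 1.0, -0.003], [-0.006, -0.003, -1.0]]
force: [0.5, 0.1, 0.7]
finger_gap: 0.0
grip_force: 0.0
```

```bash
python3 -c "
from h import *
im,d,W=cloud('top');save(im,'t6.png')
m=(W[...,2]>.185)&(W[...,2]<.212)&(abs(W[...,0]-.56)<.06)&(W[...,1]<-.34)&(W[...,1]>-.41)&(im.sum(2)<150)
v_,u_=np.nonzero(m);print('hh',len(u_),*rect(cast('top',np.c_[u_,v_],.206)) if len(u_) else 0)
m=(W[...,2]>.085)&(W[...,2]<.12)&(abs(W[...,0]-.5)<.1)&(abs(W[...,1]-.07)<.1)
v_,u_=np.nonzero(m);print('bail',*rect(cast('top',np.c_[u_,v_],.103)))
P=outline('top',im,(434,310,458,332),.03);print('coup',rect(P))
plan((.3455,-.2747),.004,-91.7);plan((.3455,-.2747),.004,0)
"
```

```text
hh 47 [ 522.1 -348. ] [13.1 15.5] 0.6
bail [502.6  64.2] [150.3  10.3] 88.7
coup (array([ 344.9, -275.2]), array([34.1, 33.1]), 45.5)
t 31.58 pos [ 0.5606 -0.3212  0.3268] cur 88.4 tilt x,y [ 0.0035 -0.0016] q7 2.17 gap 0.0008 
 rz total units 0.03 alt -35.97 shift units [10.82  2.01 12.65]
t 31.58 pos [ 0.5606 -0.3212  0.3268] cur 88.4 tilt x,y [ 0.0035 -0.0016] q7 2.17 gap 0.0008 
 rz total units 17.69 alt -18.31 shift units [  2.33 -10.76  12.65]
```

servo_tool(
  deltas=[0.9,0.17,0,0,0,0,0.85,0.9,0.17,0,0,0,0,0.85,0.9,0.17,0,0,0,0,0.85,0.9,0.17,0,0,0,0,0.85,0.9,0.17,0,0,0,0,0.85,0.9,0.17,0,0,0,0,0.85,0.9,0.17,0,0,0,0,0.85,0.9,0.17,0,0,0,0,0.85],
)

```text
time: 32.25
eef_pos: [0.4155, -0.289, 0.3231]
ee_rot: [[-1.0, 0.027, -0.002], [0.027, 1.0, 0.001], [0.002, 0.001, -1.0]]
force: [0.2, 0.6, 0.9]
finger_gap: 0.0457
grip_force: 0.0
```

servo_tool(
  deltas=[0.9,0.17,0,0,0,0,0.85,0.9,0.17,0,0,0,0,0.85,0.9,0.17,0,0,0,0,0.85,0.9,0.17,0,0,0,0,0.85,0,0,0.9,0,0,0,0.85,0,0,0.9,0,0,0,0.85,0,0,0.9,0,0,0,0.85,0,0,0.9,0,0,0,0.85],
)

```text
time: 32.92
eef_pos: [0.3445, -0.2735, 0.2509]
ee_rot: [[-1.0, 0.027, -0.001], [0.027, 1.0, 0.001], [0.001, 0.001, -1.0]]
force: [-0.0, -0.2, -0.5]
finger_gap: 0.0742
grip_force: 0.0
```

servo_tool(
  deltas=[0,0,0.9,0,0,0,0.85,0,0,0.9,0,0,0,0.85,0,0,0.9,0,0,0,0.85,0,0,0.9,0,0,0,0.85,0,0,0.9,0,0,0,0.85,0,0,0.9,0,0,0,0.85,0,0,0,0,0,0,0.85],
)

```text
time: 33.5
eef_pos: [0.3424, -0.2722, 0.1408]
ee_rot: [[-1.0, 0.027, -0.007], [0.027, 1.0, 0.003], [0.007, 0.003, -1.0]]
force: [-0.5, 0.6, -0.5]
finger_gap: 0.074
grip_force: 0.0
```

```bash
python3 -c "
from h import *
plan((.3455,-.2749),.006)
"
```

```text
t 33.5 pos [ 0.3424 -0.2722  0.1408] cur 88.4 tilt x,y [-0.0073  0.003 ] q7 2.16 gap 0.074 
 rz total units -0.0 alt -0.0 shift units [-0.16 -0.13  3.26]
```

servo_tool(
  deltas=[-0.05,-0.05,0.8,0,0,0,0.85,0,0,0.8,0,0,0,0.85,0,0,0.8,0,0,0,0.85,0,0,0.7,0,0,0,0.85,0,0,0,0,0,0,0.85,0,0,0,0,0,0,0,0,0,0,0,0,0,0,0,0,0,0,0,0,0],
)

```text
time: 34.17
eef_pos: [0.3468, -0.2758, 0.0839]
ee_rot: [[-1.0, 0.028, 0.002], [0.028, 1.0, -0.0], [-0.002, -0.0, -1.0]]
force: [-0.1, -0.4, 0.2]
finger_gap: 0.0612
grip_force: 0.0
```

servo_tool(
  deltas=[0,0,0,0,0,0,0,0,0,0,0,0,0,0,0,0,0,0,0,0,0,0,0,0,0,0,0,0,0,0,0,0,0,0,0,0,0,0,0,0,0,0,0,0,0,0,0,0,0],
)

```text
time: 34.75
eef_pos: [0.3463, -0.2756, 0.0831]
ee_rot: [[-1.0, 0.028, 0.0], [0.028, 1.0, 0.0], [-0.0, 0.0, -1.0]]
force: [-1.1, 0.9, 5.3]
finger_gap: 0.0349
grip_force: 50.0
```

servo_tool(
  deltas=[0,0,-0.8,0,0,0,0,0,0,-1,0,0,0,0,0,0,-1,0,0,0,0,0,0,-1,0,0,0,0,0,0,-1,0,0,0,0,0,0,-1,0,0,0,0,0,0,-1,0,0,0,0],
)

```text
time: 35.33
eef_pos: [0.3456, -0.2755, 0.2194]
ee_rot: [[-1.0, 0.028, -0.0], [0.028, 1.0, 0.0], [0.0, 0.0, -1.0]]
force: [0.6, 0.2, -0.9]
finger_gap: 0.0344
grip_force: 50.0
```

```bash
sed -i 's/^b=np.array(.*);u=.*/b=np.array([.5026,.0642]);u=np.array([.9997,-.0227]);v=np.array([.0227,.9997])/' h.py; echo 'wv=np.array([.029,.9996]);wu=np.array([.9996,-.029])' >>h.py; python3 -c "
from h import *
plan(bk(-.034,-.042),.05,88.5)
"
```

```text
t 35.33 pos [ 0.3456 -0.2755  0.2194] cur 88.4 tilt x,y [-0.0004  0.0001] q7 2.09 gap 0.0344 
 rz total units -0.02 alt 35.98 shift units [-5.71 15.08  4.98]
```

servo_tool(
  deltas=[0,0,-1,0,0,0,0,0,0,-1,0,0,0,0,0,0,-0.5,0,0,0,0,-0.34,0.89,0,0,0,0,0,-0.34,0.89,0,0,0,0,0,-0.34,0.89,0,0,0,0,0,-0.34,0.89,0,0,0,0,0,-0.34,0.89,0,0,0,0,0],
)

```text
time: 36.0
eef_pos: [0.3824, -0.1867, 0.268]
ee_rot: [[-1.0, 0.028, -0.001], [0.028, 1.0, 0.0], [0.001, 0.0, -1.0]]
force: [0.8, 0.1, -0.3]
finger_gap: 0.035
grip_force: 50.0
```

servo_tool(
  deltas=[-0.34,0.89,0,0,0,0,0,-0.34,0.89,0,0,0,0,0,-0.34,0.89,0,0,0,0,0,-0.34,0.89,0,0,0,0,0,-0.34,0.89,0,0,0,0,0,-0.34,0.89,0,0,0,0,0,-0.34,0.89,0,0,0,0,0,-0.34,0.89,0,0,0,0,0],
)

```text
time: 36.67
eef_pos: [0.4408, -0.0459, 0.2679]
ee_rot: [[-1.0, 0.028, -0.001], [0.028, 1.0, -0.0], [0.001, -0.0, -1.0]]
force: [0.1, 0.5, -0.8]
finger_gap: 0.0348
grip_force: 50.0
```

servo_tool(
  deltas=[-0.34,0.89,0,0,0,0,0,-0.34,0.89,0,0,0,0,0,-0.34,0.89,0,0,0,0,0,-0.3,0.7,0,0,0,0,0,0,0,0,0,0,0,0,0,0,0,0,0,0,0],
)

```text
time: 37.17
eef_pos: [0.469, 0.0201, 0.2681]
ee_rot: [[-1.0, 0.027, -0.001], [0.027, 1.0, -0.001], [0.001, -0.001, -1.0]]
force: [0.7, -0.6, -1.0]
finger_gap: 0.0347
grip_force: 50.0
```

```bash
python3 -c "
from h import *
plan(bk(-.034,-.04),.055,88.5)
"
```

```text
t 37.17 pos [0.469  0.0201 0.2681] cur 88.5 tilt x,y [-0.0014 -0.001 ] q7 1.43 gap 0.0347 
 rz total units -0.01 alt 35.99 shift units [0.07 0.24 7.17]
```

Now lower, release and rise, then retract for a look.

servo_tool(
  deltas=[0.07,0.2,0.9,0,0,0,0,0,0,0.9,0,0,0,0,0,0,0.9,0,0,0,0,0,0,0.9,0,0,0,0,0,0,0.9,0,0,0,0,0,0,0.9,0,0,0,0,0,0,0.9,0,0,0,0,0,0,0.8,0,0,0,0],
)

```text
time: 37.83
eef_pos: [0.4672, 0.0223, 0.1257]
ee_rot: [[-1.0, 0.03, -0.001], [0.03, 1.0, -0.001], [0.001, -0.001, -1.0]]
force: [0.6, -0.3, -0.9]
finger_gap: 0.0347
grip_force: 50.0
```

servo_tool(
  deltas=[0,0,0,0,0,0,0,0,0,0,0,0,0,0.6,0,0,0,0,0,0,0.6,0,0,0,0,0,0,0.6,0,0,0,0,0,0,0.6,0,0,-0.5,0,0,0,0.6,0,0,-1,0,0,0,0.6,0,0,-1,0,0,0,0.6],
)

```text
time: 38.5
eef_pos: [0.4676, 0.0238, 0.1781]
ee_rot: [[-1.0, 0.028, -0.001], [0.028, 1.0, -0.0], [0.001, -0.0, -1.0]]
force: [0.3, 0.3, 0.0]
finger_gap: 0.052
grip_force: 0.0
```

servo_tool(
  deltas=[0,0,-1,0,0,0,0.6,0,0,-1,0,0,0,0.6,0,0,-1,0,0,0,0.6,0,-0.9,0,0,0,0,0.6,0,-0.9,0,0,0,0,0.6,0,-0.9,0,0,0,0,0.6,0,-0.9,0,0,0,0,0.6,0,-0.9,0,0,0,0,0.6],
)

```text
time: 39.17
eef_pos: [0.4655, -0.0669, 0.2383]
ee_rot: [[-1.0, 0.028, 0.002], [0.028, 1.0, 0.0], [-0.002, 0.0, -1.0]]
force: [0.1, -0.5, 0.1]
finger_gap: 0.0521
grip_force: 0.0
```

servo_tool(
  deltas=[0,-0.9,0,0,0,0,0.6,0,-0.9,0,0,0,0,0.6,0,-0.9,0,0,0,0,0.6,0,0,0,0,0,0,0.6],
)

```text
time: 39.5
eef_pos: [0.4636, -0.124, 0.2383]
ee_rot: [[-0.999, 0.033, 0.002], [0.033, 0.999, -0.002], [-0.002, -0.002, -1.0]]
force: [-0.2, 0.3, 0.2]
finger_gap: 0.0522
grip_force: 0.0
```

```bash
python3 -c "
from h import *
im,d,W=cloud('top');cv2.imwrite('pics/t7.png',cv2.resize(im[150:350,230:550],None,fx=2.5,fy=2.5)[...,::-1])
m=(W[...,2]>.085)&(W[...,2]<.12)&(abs(W[...,0]-.5)<.1)&(abs(W[...,1]-.07)<.1)
v_,u_=np.nonzero(m);print('bail',*rect(cast('top',np.c_[u_,v_],.103)))
m=(W[...,2]>.185)&(W[...,2]<.215)&(abs(W[...,0]-.56)<.06)&(W[...,1]<-.32)&(W[...,1]>-.41)
v_,u_=np.nonzero(m);print('hh',len(u_),*rect(cast('top',np.c_[u_,v_],.206)))
plan((.5026,.0642),.13,-1.3)
"
```

```text
bail [501.8  64.3] [150.3  11.8] 88.7
hh 280 [ 558.2 -348.7] [18.5 90.4] 88.1
t 39.55 pos [ 0.4638 -0.1218  0.2381] cur 88.2 tilt x,y [ 0.0017 -0.0002] q7 1.74 gap 0.0522 
 rz total units 17.89 alt -18.11 shift units [9.34 1.73 1.92]
```

View pics/t7.png

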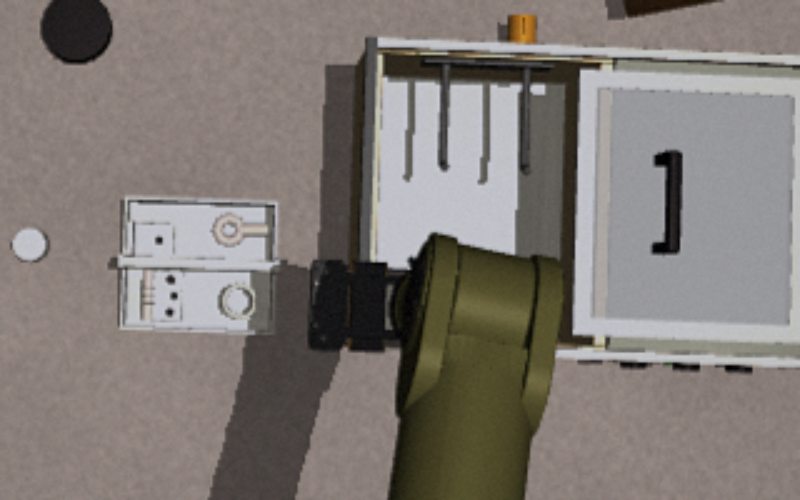

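All four fittings are in the basket: coupling at (237,300), bracket at (155,240), eyebolt at (240,230), hinge at (165,295). The hatch is open, with its handle at (670,202). The hook bars are at x=445 and 526, with tips near row 170.

servo_tool(
  deltas=[0,0,-1,0,0,0,0.6,0,0.9,0,0,0,0,0.6,0,0.9,0,0,0,0,0.6,0,0.9,0,0,0,0,0.6,0,0.9,0,0,0,0,0.6,0,0.9,0,0,0,0,0.6,0,0,0,0,0,1,0.6,0,0,0,0,0,1,0.6],
)

```text
time: 40.22
eef_pos: [0.4664, -0.0272, 0.2576]
ee_rot: [[-0.98, 0.201, 0.001], [0.201, 0.98, 0.001], [-0.001, 0.001, -1.0]]
force: [-0.2, 1.0, 0.4]
finger_gap: 0.0521
grip_force: 0.0
```

servo_tool(
  deltas=[0,0,0,0,0,1,0.6,0,0,0,0,0,1,0.6,0,0,0,0,0,1,0.6,0,0,0,0,0,1,0.6,0,0,0,0,0,1,0.6,0,0,0,0,0,1,0.6,0,0,0,0,0,1,0.6,0,0,0,0,0,1,0.6],
)

```text
time: 40.88
eef_pos: [0.4663, -0.0286, 0.2576]
ee_rot: [[-0.619, 0.785, 0.001], [0.785, 0.619, 0.001], [0.0, 0.001, -1.0]]
force: [0.9, -0.2, 1.0]
finger_gap: 0.0524
grip_force: 0.0
```

servo_tool(
  deltas=[0,0,0,0,0,1,0.6,0,0,0,0,0,1,0.6,0,0,0,0,0,1,0.6,0,0,0,0,0,1,0.6,0,0,0,0,0,1,0.6,0,0,0,0,0,1,0.6,0,0,0,0,0,1,0.6,0,0,0,0,0,0.9,0.6],
)

```text
time: 41.55
eef_pos: [0.4664, -0.0286, 0.2576]
ee_rot: [[0.022, 1.0, 0.001], [1.0, -0.022, 0.001], [0.001, 0.001, -1.0]]
force: [-0.3, 0.3, -0.2]
finger_gap: 0.0521
grip_force: 0.0
```

```bash
python3 -c "
from h import *
plan((.502,.0642),.079,-1.3)
c=(np.array([[445,168],[526,170],[445,75],[526,75]])/2.5+[230,150])-.3
P=cast('top',c,.125);print(P.round(4))
print('hooks',wc+.055*wu, 'tips',wc+.03*wu+.038*wv,wc+.03*wu-.038*wv)
"
```

```text
t 41.55 pos [ 0.4664 -0.0286  0.2576] cur -1.2 tilt x,y [0.0008 0.0006] q7 -0.03 gap 0.0521 
 rz total units 0.01 alt -35.99 shift units [4.68 1.68 5.45]
[[ 0.5931 -0.1638  0.125 ]
 [ 0.5921 -0.2391  0.125 ]
 [ 0.68   -0.1636  0.125 ]
 [ 0.6809 -0.2392  0.125 ]]
hooks [ 0.618178 -0.194095] tips [ 0.59429   -0.1553852] [ 0.592086  -0.2313548]
```

```bash
python3 -c "
from h import *
im,d,W=cloud('top')
W0=np.load('topW.npy');M=np.nan_to_num(W0[...,2])>.13
R=[(np.nonzero(M[y,500:600])[0].max()+500.5,y) for y in range(190,260,4)]
P=cast('top',R,.148);print('right edge',np.median(P,0))
g=im.sum(2)
m=(W[...,2]>.105)&(W[...,2]<.145)&(W[...,0]>.585)&(W[...,0]<.66)&(W[...,1]<-.12)&(W[...,1]>-.27)&(g<220)
for lo,hi in((395,422),(426,455)):
    v_,u_=np.nonzero(m);k=(u_>lo)&(u_<hi);P=cast('top',np.c_[u_[k],v_[k]],.122);print(k.sum(),*rect(P),P.min(0),P.max(0))
plan((.502,.0642),.079,-1.3)
"
```

```text
right edge [ 0.57879222 -0.52235033  0.148     ]
58 [ 625.9 -162.5] [65.5  4.7] 0.1 [ 0.59312394 -0.16492974  0.122     ] [ 0.65861091 -0.16016568  0.122     ]
94 [ 624.4 -238.4] [ 7.  70.2] 89.9 [ 0.58928624 -0.24192179  0.122     ] [ 0.6595202  -0.23484371  0.122     ]
t 41.6 pos [ 0.4664 -0.0287  0.2576] cur -1.4 tilt x,y [0.0008 0.0006] q7 -0.03 gap 0.0523 
 rz total units -0.03 alt 35.97 shift units [4.68 1.68 5.44]
```

servo_tool(
  deltas=[0.78,0.28,0,0,0,0,0.6,0.78,0.28,0,0,0,0,0.6,0.78,0.28,0,0,0,0,0.6,0.78,0.28,0,0,0,0,0.6,0.78,0.28,0,0,0,0,0.6,0.78,0.28,0,0,0,0,0.6,0,0,0.8,0,0,0,0.6,0,0,0.8,0,0,0,0.6],
)

```text
time: 42.27
eef_pos: [0.5025, 0.0655, 0.2259]
ee_rot: [[0.014, 1.0, 0.003], [1.0, -0.014, 0.001], [0.001, 0.003, -1.0]]
force: [0.0, -0.5, -1.1]
finger_gap: 0.0521
grip_force: 0.0
```

```bash
python3 -c "
from h import *
plan((.502,.0642),.079,-1.3)
"
```

```text
t 42.27 pos [0.5025 0.0655 0.2259] cur -0.8 tilt x,y [0.0029 0.0013] q7 -0.19 gap 0.0521 
 rz total units 0.1 alt -35.9 shift units [-0.07 -0.02  3.86]
```

servo_tool(
  deltas=[-0.05,0,0.8,0,0,0,0.6,0,0,0.8,0,0,0,0.6,0,0,0.8,0,0,0,0.6,0,0,0.8,0,0,0,0.6,0,0,0.6,0,0,0,0.6,0,0,0,0,0,0,0.6,0,0,0,0,0,0,0,0,0,0,0,0,0,0],
  squeeze=60,
)

```text
time: 42.93
eef_pos: [0.5023, 0.0626, 0.15]
ee_rot: [[0.018, 1.0, 0.002], [1.0, -0.018, 0.001], [0.001, 0.002, -1.0]]
force: [-0.3, -0.6, -0.3]
finger_gap: 0.0451
grip_force: 0.0
```

servo_tool(
  deltas=[0,0,0,0,0,0,0,0,0,0,0,0,0,0,0,0,0,0,0,0,0,0,0,0,0,0,0,0,0,0,0,0,0,0,0,0,0,0,0,0,0,0,0,0,0,0,0,0,0,0,0,0,0,0,0,0],
)

```text
time: 43.6
eef_pos: [0.5026, 0.0618, 0.1492]
ee_rot: [[0.019, 1.0, 0.002], [1.0, -0.019, 0.0], [0.0, 0.002, -1.0]]
force: [4.2, -0.2, 0.4]
finger_gap: 0.0094
grip_force: 60.0
```

servo_tool(
  deltas=[0,0,-0.3,0,0,0,0,0,0,-0.6,0,0,0,0,0,0,-0.6,0,0,0,0,0,0,-0.6,0,0,0,0,0,0,-0.6,0,0,0,0,0,0,-0.6,0,0,0,0,0,0,-0.6,0,0,0,0,0,0,-0.6,0,0,0,0],
)

```text
time: 44.27
eef_pos: [0.5013, 0.0618, 0.2395]
ee_rot: [[0.019, 1.0, -0.001], [1.0, -0.019, -0.0], [-0.0, -0.001, -1.0]]
force: [0.2, 0.0, -5.6]
finger_gap: 0.0092
grip_force: 60.0
```

servo_tool(
  deltas=[0,0,-0.6,0,0,0,0,0,0,-0.6,0,0,0,0,0,0,-0.6,0,0,0,0,0,0,-0.6,0,0,0,0,0,0,-0.6,0,0,0,0,0,0,-0.6,0,0,0,0,0,0,-0.6,0,0,0,0,0,0,-0.6,0,0,0,0],
)

```text
time: 44.93
eef_pos: [0.5017, 0.0618, 0.3361]
ee_rot: [[0.019, 1.0, 0.0], [1.0, -0.019, 0.0], [0.0, 0.0, -1.0]]
force: [-0.4, -0.2, -6.4]
finger_gap: 0.0093
grip_force: 60.0
```

```bash
python3 -c "
from h import *
print(sensors.observe()['force'])
hk=np.array([.6182,-.2003]);np.save('hk.npy',hk)
plan(hk-.055*wu+.012*wv,.275,-1.67)
"
```

```text
[-0.37622537 -0.1669349  -6.41138965]
t 44.93 pos [0.5017 0.0618 0.3361] cur -1.1 tilt x,y [0.     0.0001] q7 -0.2 gap 0.0093 
 rz total units 0.11 alt -35.89 shift units [-12.33   3.45  -0.43]
```

servo_tool(
  deltas=[-0.7,0.2,-0.05,0,0,0.1,0,-0.7,0.2,-0.05,0,0,0,0,-0.7,0.2,-0.05,0,0,0,0,-0.7,0.2,-0.05,0,0,0,0,-0.7,0.2,-0.05,0,0,0,0,-0.7,0.2,-0.05,0,0,0,0,-0.7,0.2,-0.05,0,0,0,0,-0.7,0.2,-0.05,0,0,0,0],
)

```text
time: 45.6
eef_pos: [0.5308, -0.0523, 0.3431]
ee_rot: [[0.029, 1.0, -0.0], [1.0, -0.029, -0.0], [-0.0, -0.0, -1.0]]
force: [0.6, -0.4, -6.0]
finger_gap: 0.0095
grip_force: 60.0
```

servo_tool(
  deltas=[-0.7,0.2,0,0,0,0,0,-0.7,0.2,0,0,0,0,0,-0.7,0.2,0,0,0,0,0,-0.7,0.2,0,0,0,0,0,-0.7,0.2,0,0,0,0,0,-0.7,0.2,0,0,0,0,0,-0.7,0.2,0,0,0,0,0,-0.7,0.2,0,0,0,0,0],
)

```text
time: 46.27
eef_pos: [0.5596, -0.165, 0.3429]
ee_rot: [[0.028, 1.0, -0.001], [1.0, -0.028, -0.0], [-0.0, -0.001, -1.0]]
force: [0.6, -0.9, -5.3]
finger_gap: 0.009
grip_force: 60.0
```

servo_tool(
  deltas=[-0.5,0.1,0,0,0,0,0,-0.5,0.1,0,0,0,0,0,0,0,0,0,0,0,0,0,0,0,0,0,0,0],
)

```text
time: 46.6
eef_pos: [0.5628, -0.1842, 0.3427]
ee_rot: [[0.029, 1.0, -0.001], [1.0, -0.029, 0.001], [0.001, -0.001, -1.0]]
force: [-0.1, 1.0, -6.1]
finger_gap: 0.0092
grip_force: 60.0
```

```bash
python3 -c "
from h import *
hk=np.load('hk.npy')
plan(hk-.055*wu+.010*wv,.145-.019,-1.67)
im,d,W=cloud('side');cv2.imwrite('pics/s4.png',cv2.resize(im[60:280,230:470],None,fx=2.7,fy=2.7)[...,::-1])
"
```

```text
t 46.6 pos [ 0.5628 -0.1842  0.3427] cur -1.7 tilt x,y [-0.0007  0.0006] q7 0.3 gap 0.0092 
 rz total units -0.0 alt 36.0 shift units [-0.22  0.04  7.35]
```

View pics/s4.png

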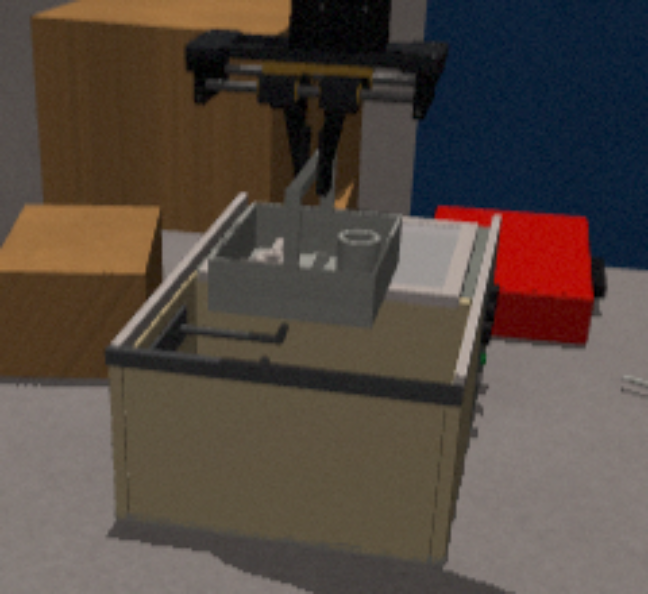

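The basket hangs level over the tank, with the coupling at (358,250). It has to come down wholly on the -x side of the hook tips, so I'll move it back first.

servo_tool(
  deltas=[-0.05,-0.6,0,0,0,0,0,-0.05,-0.6,0,0,0,0,0,-0.06,-0.6,0,0,0,0,0,-0.06,-0.7,0,0,0,0,0,0,0,0,0,0,0,0,0,0,0,0,0,0,0],
)

```text
time: 47.15
eef_pos: [0.5129, -0.186, 0.3434]
ee_rot: [[0.027, 1.0, 0.002], [1.0, -0.027, 0.001], [0.001, 0.002, -1.0]]
force: [1.1, 0.8, -5.4]
finger_gap: 0.009
grip_force: 60.0
```

```bash
python3 -c "
from h import *
hk=np.load('hk.npy')
plan(hk-.106*wu+.0095*wv,.148-.019,-1.67)
"
```

```text
t 47.15 pos [ 0.5129 -0.186   0.3434] cur -1.5 tilt x,y [0.0019 0.0009] q7 0.3 gap 0.009 
 rz total units 0.02 alt -35.98 shift units [-0.09 -0.02  7.23]
```

servo_tool(
  deltas=[-0.09,0,0.6,0,0,0,0,0,0,0.6,0,0,0,0,0,0,0.6,0,0,0,0,0,0,0.6,0,0,0,0,0,0,0.6,0,0,0,0,0,0,0.6,0,0,0,0],
)

```text
time: 47.65
eef_pos: [0.5127, -0.1885, 0.2689]
ee_rot: [[0.028, 1.0, -0.001], [1.0, -0.028, 0.0], [0.0, -0.001, -1.0]]
force: [-0.2, 0.2, -6.0]
finger_gap: 0.0094
grip_force: 60.0
```

servo_tool(
  deltas=[0,0,0.6,0,0,0,0,0,0,0.6,0,0,0,0,0,0,0.6,0,0,0,0,0,0,0.6,0,0,0,0,0,0,0.6,0,0,0,0,0,0,0.6,0,0,0,0,0,0,0,0,0,0,0],
)

```text
time: 48.23
eef_pos: [0.5114, -0.1881, 0.1958]
ee_rot: [[0.028, 1.0, -0.005], [1.0, -0.028, 0.001], [0.001, -0.005, -1.0]]
force: [-1.4, 0.7, -5.9]
finger_gap: 0.009
grip_force: 60.0
```

```bash
python3 -c "
from h import *
hk=np.load('hk.npy')
print(sensors.observe()['force'])
plan(hk+.0095*wv,.148-.019,-1.67)
im,d,W=cloud('side');cv2.imwrite('pics/s5.png',cv2.resize(im[60:280,230:470],None,fx=2.7,fy=2.7)[...,::-1])
"
```

```text
[-1.36989058  0.74850599 -5.93383902]
t 48.23 pos [ 0.5114 -0.1881  0.1958] cur -1.6 tilt x,y [-0.0045  0.0009] q7 0.34 gap 0.009 
 rz total units 0.01 alt -35.99 shift units [ 0.02  5.35 -0.15]
```

View pics/s5.png

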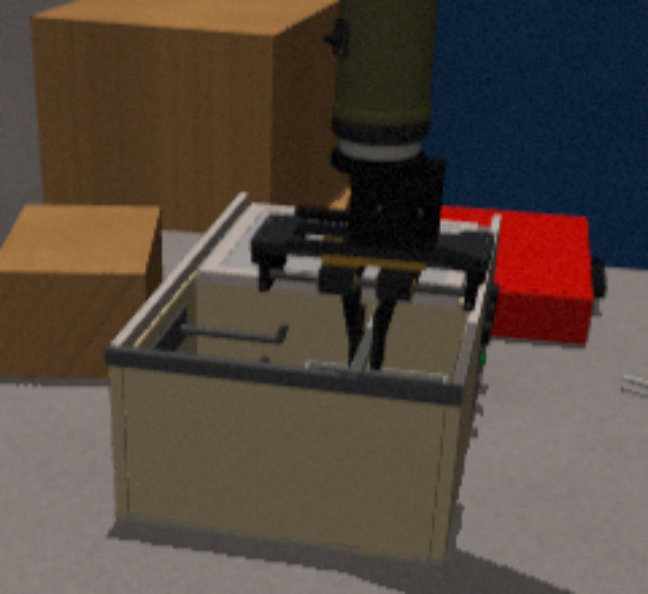

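The basket is fully inside the tank, on the near side of the hook tips (tip at (283,332)). I'll raise it slightly and slide it in the washer's +x.

servo_tool(
  deltas=[0,0,-0.25,0,0,0,0,0,0.5,0,0,0,0,0,0,0.5,0,0,0,0,0,0,0.5,0,0,0,0,0,0,0.5,0,0,0,0,0,0,0.5,0,0,0,0,0],
)

```text
time: 48.78
eef_pos: [0.5644, -0.1899, 0.204]
ee_rot: [[0.027, 1.0, 0.001], [1.0, -0.027, -0.0], [-0.0, 0.001, -1.0]]
force: [-0.5, 0.1, -6.3]
finger_gap: 0.0091
grip_force: 60.0
```

servo_tool(
  deltas=[0,0.5,0,0,0,0,0,0,0.5,0,0,0,0,0,0,0.5,0,0,0,0,0,0,0.5,0,0,0,0,0,0,0.5,0,0,0,0,0,0,0.35,0,0,0,0,0,0,0,0,0,0,0,0],
)

```text
time: 49.37
eef_pos: [0.6216, -0.1912, 0.2036]
ee_rot: [[0.027, 1.0, 0.001], [1.0, -0.027, -0.0], [-0.0, 0.001, -1.0]]
force: [0.3, 0.3, -5.6]
finger_gap: 0.0094
grip_force: 60.0
```

```bash
python3 -c "
from h import *
hk=np.load('hk.npy')
print(sensors.observe()['force'])
plan(hk+.0095*wv,.128-.019,-1.67)
"
```

```text
[ 0.32377072  0.27391849 -5.63520429]
t 49.37 pos [ 0.6216 -0.1912  0.2036] cur -1.5 tilt x,y [ 0.0011 -0.0002] q7 0.34 gap 0.0094 
 rz total units 0.02 alt -35.98 shift units [ 0.02 -0.16  1.24]
```

servo_tool(
  deltas=[0,-0.15,0.25,0,0,0,0,0,0,0.25,0,0,0,0,0,0,0.25,0,0,0,0,0,0,0.25,0,0,0,0,0,0,0.15,0,0,0,0,0,0,0,0,0,0,0],
)

```text
time: 49.87
eef_pos: [0.6161, -0.1914, 0.1797]
ee_rot: [[0.028, 1.0, -0.002], [1.0, -0.028, 0.001], [0.001, -0.002, -1.0]]
force: [-0.2, 0.1, -6.0]
finger_gap: 0.0092
grip_force: 60.0
```

servo_tool(
  deltas=[0,0,0.08,0,0,0,0,0,0,0,0,0,0,0,0,0,0,0,0,0,0],
)

```text
time: 50.12
eef_pos: [0.6169, -0.1916, 0.1794]
ee_rot: [[0.028, 1.0, 0.0], [1.0, -0.028, -0.0], [0.0, 0.0, -1.0]]
force: [0.3, 0.7, -5.4]
finger_gap: 0.0094
grip_force: 60.0
```

servo_tool(
  deltas=[0,0,0.06,0,0,0,0,0,0,0,0,0,0,0,0,0,0.05,0,0,0,0,0,0,0,0,0,0,0],
)

```text
time: 50.45
eef_pos: [0.617, -0.1917, 0.178]
ee_rot: [[0.028, 1.0, 0.001], [1.0, -0.028, 0.0], [0.0, 0.001, -1.0]]
force: [-1.8, -0.6, -0.8]
finger_gap: 0.0092
grip_force: 60.0
```

servo_tool(
  deltas=[0,0,0.05,0,0,0,0,0,0,0,0,0,0,0,0,0,0.05,0,0,0,0,0,0,0,0,0,0,0],
)

```text
time: 50.78
eef_pos: [0.6171, -0.1917, 0.1779]
ee_rot: [[0.028, 1.0, 0.001], [1.0, -0.028, 0.001], [0.001, 0.001, -1.0]]
force: [-6.3, 3.0, 9.2]
finger_gap: 0.0093
grip_force: 60.0
```

servo_tool(
  deltas=[0,0,-0.08,0,0,0,0,0,0,0,0,0,0,0.35,0,0,0,0,0,0,0.35,0,0,0,0,0,0,0.35,0,0,0,0,0,0,0.35,0,0,0,0,0,0,0.35,0,0,0,0,0,0,0.35],
)

```text
time: 51.37
eef_pos: [0.6169, -0.1916, 0.1766]
ee_rot: [[0.028, 1.0, 0.0], [1.0, -0.028, -0.0], [-0.0, 0.0, -1.0]]
force: [0.4, 0.8, 0.2]
finger_gap: 0.0296
grip_force: 0.0
```

servo_tool(
  deltas=[0,0,-0.4,0,0,0,0.35,0,0,-0.6,0,0,0,0.35,0,0,-0.8,0,0,0,0.35,0,0,-1,0,0,0,0.35,0,0,-1,0,0,0,0.35,0,0,-1,0,0,0,0.2,0,0,-1,0,0,0,0,0,0,-1,0,0,0,0],
)

```text
time: 52.03
eef_pos: [0.6169, -0.1918, 0.3153]
ee_rot: [[0.028, 1.0, 0.002], [1.0, -0.028, -0.0], [-0.0, 0.002, -1.0]]
force: [-0.7, 0.1, 0.2]
finger_gap: 0.0181
grip_force: 0.0
```

```bash
python3 -c "
from h import *
im,d,W=cloud('side');cv2.imwrite('pics/s6.png',cv2.resize(im[60:280,230:470],None,fx=2.7,fy=2.7)[...,::-1])
P=W[(W[...,2]>.1)&(W[...,2]<.16)&(abs(W[...,0]-.618)<.012)&(W[...,1]<-.11)&(W[...,1]>-.27)]
if len(P):print('bail side',len(P),P.mean(0),np.percentile(P,[3,97],axis=0))
"
```

```text
bail side 130 [ 0.61553712 -0.2178085   0.12836323] [[ 0.60889244 -0.26224116  0.10206633]
 [ 0.62250153 -0.16205814  0.13381859]]
```

View pics/s6.png

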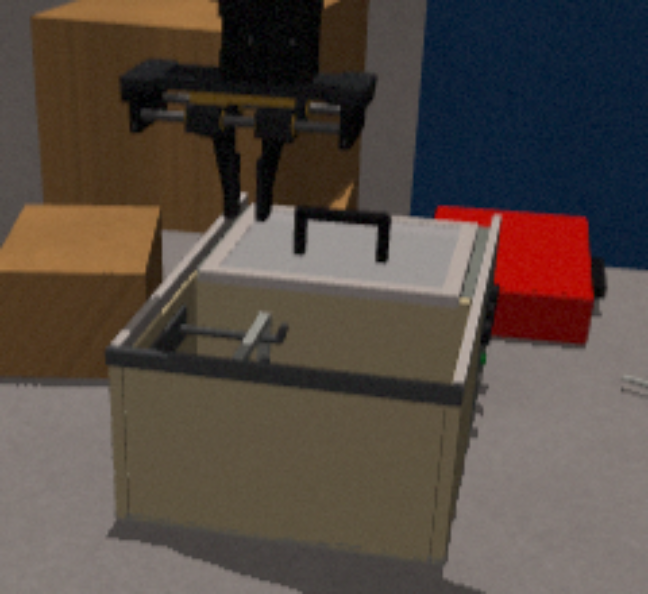

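The crossbar rests across the hooks at (258,335), and the basket hangs level. Next I'll close the hatch by pushing from behind the handle.

```bash
python3 -c "
from h import *
plan((.557,-.392),.174,-1.67)
"
```

```text
t 52.08 pos [ 0.6183 -0.1923  0.3201] cur -1.6 tilt x,y [ 0.0087 -0.0017] q7 0.32 gap 0.0142 
 rz total units 0.01 alt -35.99 shift units [-10.07  -2.77   3.82]
```

servo_tool(
  deltas=[-0.85,-0.23,0,0,0,0,0,-0.85,-0.23,0,0,0,0,0,-0.85,-0.23,0,0,0,0,0,-0.85,-0.23,0,0,0,0,0,-0.85,-0.23,0,0,0,0,0,-0.85,-0.23,0,0,0,0,0,-0.85,-0.23,0,0,0,0,0,-0.85,-0.23,0,0,0,0,0],
)

```text
time: 52.75
eef_pos: [0.576, -0.3275, 0.3139]
ee_rot: [[0.028, 1.0, 0.001], [1.0, -0.028, -0.001], [-0.0, 0.001, -1.0]]
force: [-0.3, -0.1, -0.1]
finger_gap: 0.0006
grip_force: 0.0
```

servo_tool(
  deltas=[-0.85,-0.23,0,0,0,0,0,-0.85,-0.23,0,0,0,0,0,-0.85,-0.23,0,0,0,0,0,-0.85,-0.23,0,0,0,0,0,0,0,0,0,0,0,0,0,0,0,0,0,0,0],
)

```text
time: 53.25
eef_pos: [0.5554, -0.3949, 0.3134]
ee_rot: [[0.03, 1.0, 0.001], [1.0, -0.03, -0.0], [-0.0, 0.001, -1.0]]
force: [0.1, 0.7, 0.8]
finger_gap: 0.0006
grip_force: 0.0
```

```bash
python3 -c "
from h import *
plan((.557,-.392),.174,-1.67)
"
```

```text
t 53.25 pos [ 0.5554 -0.3949  0.3134] cur -1.7 tilt x,y [ 0.0007 -0.0005] q7 0.68 gap 0.0006 
 rz total units -0.01 alt 35.99 shift units [0.15 0.08 3.49]
```

servo_tool(
  deltas=[0,0.08,0.8,0,0,0,0,0,0,0.9,0,0,0,0,0,0,0.9,0,0,0,0,0,0,0.85,0,0,0,0,0,0,0,0,0,0,0,0.6,0,0,0,0,0,0,0.6,0,0,0,0,0,0,0.6,0,0,0,0,0,0],
)

```text
time: 53.92
eef_pos: [0.5591, -0.3576, 0.2452]
ee_rot: [[0.028, 1.0, 0.002], [1.0, -0.028, -0.003], [-0.003, 0.002, -1.0]]
force: [0.4, -4.4, -2.7]
finger_gap: 0.0001
grip_force: 1.9
```

servo_tool(
  deltas=[0.6,0,0,0,0,0,0,0.6,0,0,0,0,0,0,0.6,0,0,0,0,0,0,0.6,0,0,0,0,0,0,0.6,0,0,0,0,0,0,0.6,0,0,0,0,0,0,0.6,0,0,0,0,0,0,0.6,0,0,0,0,0,0],
)

```text
time: 54.58
eef_pos: [0.5614, -0.2609, 0.2439]
ee_rot: [[0.028, 1.0, 0.001], [1.0, -0.028, -0.0], [-0.0, 0.001, -1.0]]
force: [0.7, -3.6, 2.4]
finger_gap: -0.0
grip_force: 1.8
```

servo_tool(
  deltas=[0.6,0,0,0,0,0,0,0.6,0,0,0,0,0,0,0.6,0,0,0,0,0,0,0.6,0,0,0,0,0,0,0.6,0,0,0,0,0,0,0,0,0,0,0,0,0],
)

```text
time: 55.08
eef_pos: [0.5631, -0.1975, 0.2431]
ee_rot: [[0.024, 1.0, -0.002], [1.0, -0.024, 0.004], [0.004, -0.002, -1.0]]
force: [1.2, 0.6, -0.6]
finger_gap: 0.0004
grip_force: 0.0
```

servo_tool(
  deltas=[0.25,0,0,0,0,0,0,0.2,0,0,0,0,0,0,0.15,0,0,0,0,0,0,0,0,0,0,0,0,0],
)

```text
time: 55.42
eef_pos: [0.5627, -0.1896, 0.243]
ee_rot: [[0.028, 1.0, -0.002], [1.0, -0.028, 0.001], [0.001, -0.002, -1.0]]
force: [0.3, -0.6, -0.9]
finger_gap: 0.0004
grip_force: 0.2
```

servo_tool(
  deltas=[0.1,0,0,0,0,0,0,0.1,0,0,0,0,0,0],
)

```text
time: 55.58
eef_pos: [0.5628, -0.1867, 0.2432]
ee_rot: [[0.029, 1.0, -0.001], [1.0, -0.029, -0.0], [-0.0, -0.001, -1.0]]
force: [-0.4, -2.7, -1.4]
finger_gap: 0.0006
grip_force: 1.4
```

servo_tool(
  deltas=[0.1,0,0,0,0,0,0,0.1,0,0,0,0,0,0],
)

```text
time: 55.75
eef_pos: [0.5627, -0.186, 0.2433]
ee_rot: [[0.031, 1.0, -0.0], [1.0, -0.031, -0.006], [-0.006, -0.0, -1.0]]
force: [1.6, -12.3, -5.6]
finger_gap: -0.0
grip_force: 6.2
```

The force jumped with no further motion, so the hatch is at its stop. I'll hold, back off, rise and check.

servo_tool(
  deltas=[0.05,0,0,0,0,0,0,0,0,0,0,0,0,0,0,0,0,0,0,0,0],
)

```text
time: 56.0
eef_pos: [0.5627, -0.1859, 0.2433]
ee_rot: [[0.032, 0.999, -0.0], [0.999, -0.032, -0.006], [-0.006, 0.0, -1.0]]
force: [1.4, -10.9, -4.9]
finger_gap: 0.0002
grip_force: 5.4
```

servo_tool(
  deltas=[-0.5,0,0,0,0,0,0,-0.6,0,0,0,0,0,0,-0.6,0,-0.8,0,0,0,0,-0.6,0,-1,0,0,0,0,-0.9,0,-1,0,0,0,0,-0.9,0,-1,0,0,0,0,-0.9,0,-1,0,0,0,0,-0.9,0,0,0,0,0,0],
)

```text
time: 56.67
eef_pos: [0.5616, -0.3005, 0.3449]
ee_rot: [[0.027, 1.0, 0.008], [1.0, -0.027, -0.001], [-0.001, 0.008, -1.0]]
force: [0.2, 0.2, 0.4]
finger_gap: 0.0
grip_force: 0.0
```

servo_tool(
  deltas=[-0.9,0,0,0,0,0,0,-0.9,0,0,0,0,0,0,-0.9,0,0,0,0,0,0,0,0,0,0,0,0,0,0,0,0,0,0,0,0],
)

```text
time: 57.08
eef_pos: [0.5583, -0.3538, 0.3396]
ee_rot: [[0.03, 1.0, -0.0], [1.0, -0.03, 0.001], [0.001, -0.0, -1.0]]
force: [0.2, -0.2, 0.6]
finger_gap: 0.0006
grip_force: 0.0
```

```bash
python3 -c "
from h import *
im,d,W=cloud('top');cv2.imwrite('pics/t8.png',cv2.resize(im[150:310,355:545],None,fx=3.6,fy=3.6)[...,::-1])
m=(W[...,2]>.185)&(W[...,2]<.215)&(abs(W[...,0]-.56)<.06)&(W[...,1]<-.12)&(W[...,1]>-.23)
v_,u_=np.nonzero(m);print('hh',len(u_),*rect(cast('top',np.c_[u_,v_],.206)))
s=sensors.observe();print(s['eef_pos'],s['force'],s['time'])
"
```

```text
hh 246 [ 564.  -166.9] [14.8 88.1] 88.5
[ 0.55890458 -0.35254723  0.33954775] [ 0.05095301  0.55756111 -0.3247058 ] 57.1333
```

View pics/t8.png

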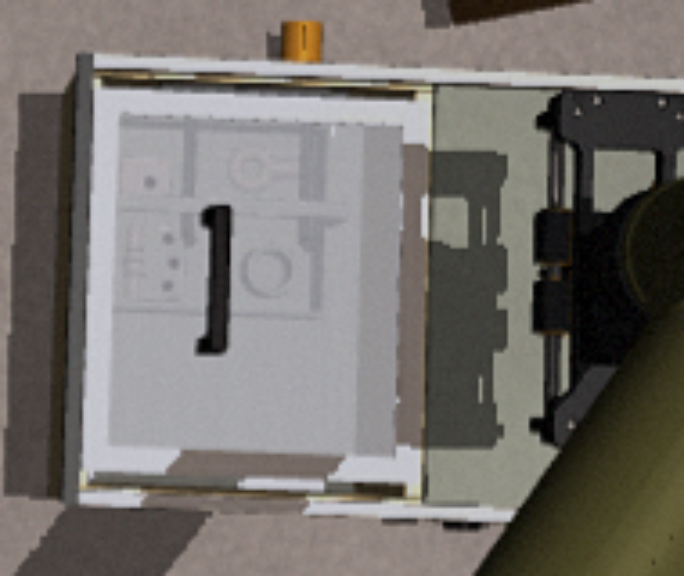

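The hatch sits against the left strip, with its handle at (215,280). Through it I can see all four fittings in the hanging basket.

```bash
python3 -c "
from plant import env
print(env.hand_in())"
```

```text
the job is handed in; nothing more can be done
None
```

I handed the job in at about 57 s: all four fittings present (hinge, bracket, eye bolt, coupling; no nut was there) are in the basket, it hangs on both hooks and the hatch is shut against its frame, but no verdict came back.

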